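Close the press-lid grinder and keep it running

TASK

Grind the hazelnuts: pick up the dark lid from the green board, set it rim-down on the white grinder with its red lug in the slot of the spine, press it down until it snaps home and then keep pressing, so that the switch under the lug stays fully down. Finish like that, still holding the lid pressed down; do not slam it, and leave everything else on the counter where it is.

Things in the scene. Friction and masses are not known exactly. Their poses are not given: they have to be found in the camera images.
- grinder: White blade grinder, fixed to the counter: round housing 90 mm across and 118 mm high, with a steel bowl collar standing up from its flat shoulder and a spine 26 mm wide up one side. Origin: centre of its underside; z up; x points out through the spine, which reaches 61 mm from the axis and up to 132 mm.
- grinder_seat (a point): Centre of the grinder's shoulder, 118 mm up. The lid is home when its origin is here and its x lies along the grinder's x. The collar (68 mm across, tapered top edge) rises 23 mm above it. Four sprung catches on the collar meet the lid's bead 10 mm above home; the push grows to about 12-20 N, drops away between 8 and 5 mm, and the lid then goes on to stop on the shoulder.
- grinder_slot (a point): Middle of the open top of the slot in the spine, on the grinder's x axis 50 mm from the centre, 132 mm up. The slot is 20 mm wide, open towards the collar, 14 mm deep to shoulder level; the red switch button stands in it.
- switch (a joint): Red spring button in the slot that the lid's lug pushes down: 0 m up, growing downwards. About 0.006 when the lid is pressed hard down on the shoulder (the grinder runs); it pushes back with 2 to 5 N and lifts the snapped lid by about 4 mm on that side when nobody presses.
- grinder_lid: Dark grey plastic lid, about 0.11 kg, lying rim-down on the green board: bell 84 mm across and 34 mm high, open below with a bead inside the rim, and on top a round neck 52 mm across up to 70 mm. Origin: centre of the rim's underside; z up through the neck; x points out through the red lug.
- lid_neck (a point): Point on the lid's axis 54 mm above its rim, mid-height of the round neck (52 mm across, from 35 to 70 mm above the rim): the place to grip.
- lid_lug (a point): Underside of the lid's red lug, level with the rim, 50 mm from the lid's axis along its x. The lug is 12 mm wide, narrowed to 8 mm in the lowest 5 mm, 22 mm high and reaches 55 mm from the axis. It goes into the grinder's slot.
- board: Green plastic chopping board 300 x 220 x 12 mm, fixed, on which the lid, the pinch bowl and the spoon lie. Origin: centre of its underside, x along its length.
- pinch_bowl: White pinch bowl on the board, 72 mm across, 34 mm high. Leave alone. Origin: centre of its underside.
- spoon: Spoon lying on the board, 130 mm long. Leave alone. Origin under its middle.
- nut_jar: Amber glass jar with a metal cap, 68 mm across, 100 mm high, some 125 mm from the grinder's axis. Leave alone. Origin: centre of its underside.
- cocoa_tin: Copper-coloured tin with a paper band, 68 mm across, 110 mm high, some 125 mm from the grinder's axis. Leave alone. Origin: centre of its underside.
- mix_bowl: Glass mixing bowl 190 mm across, 90 mm high, in the middle of the far side. Leave alone. Origin: centre of its underside.
- mug: Blue mug 80 mm across, 92 mm high, in the middle, between the robot and the bowl. Leave alone. Origin: centre of its underside.
- spatula: Spatula with a wooden handle, 270 mm long, lying on the right. Leave alone. Origin under its middle.
Not all that is in view belongs to the job. Leave any yellow look-alike of the grinder_lid alone.

How it is judged:
By the outcome, as a careful person would: the job done as asked, in the order asked, and still so for the second after the job is handed in, while the arm keeps its last pose, push and grip.
It also fails if it takes over 64 s, if anything falls off the work surface, if the arm or the gripper's body presses on something with over 40 N, if the wrist force passes 120 N, or if a joint passes its speed limit or range.

ROBOT

A 7-joint arm with a two-finger parallel gripper is mounted at the origin on the work surface. World frame = base frame: x ahead of the robot, y to its left, z up, the work surface at z = 0. Lengths are in m, angles in rad, forces in N, time in s.
With the tool pointing down it reaches from about 0.425 to 0.925 m from the base axis. Payload 6.8 kg.
Tool frame: the origin (TCP) lies on the front face of the gripper's body, between the roots of the fingers; the fingertips stand 73 mm ahead of it and the grasp point (between the pads) lies 54 mm ahead of it; z points along the fingers, y is the direction in which the jaws open and shut (so a half turn about z gives the same grasp; the last joint's range is limited). The gripper opens to 85 mm and grips with 20 to 120 N. Pads are 22 mm wide; open, the fingers measure 114 mm over their backs; the gripper's body (76 mm by 85 mm) begins 54 mm behind the grasp point. The pads swing forward as they close: fully open they stand 13 mm farther back than shut.
Start: joints at [1.194, 0.477, 0.022, 1.555, -0.011, 1.109, -0.083], TCP at [0.179, -0.651, 0.304] pointing down, gripper open.
Joint ranges: [-2.96, 2.96], [-0.34, 2.1], [-1.41, 1.46], [0.24, 2.44], [-1.37, 4.51], [0.17, 1.92], [-2.96, 2.96]. Speed limits (rad/s): [2.39, 2.39, 3.14, 3.14, 3.14, 3.14, 3.14].

INTERFACE

Orientations are given as a unit quaternion [w, x, y, z].
In Python, from station import get_obs, read_camera, hand_in, spot_in, cut_out, spot_point gives the robot as it stands. The module is installed in compiled form; this text tells all that it offers.
- The arm moves only by the tool move_arm, never from a script. Its arguments are lists of equal length, an entry for each row: "gripper": the opening, from 0 (shut) to 1 (fully open); "xyz": the shift along the tool's x, y, z in cm, a list of three; "twist": the turn about the tool's z in rad. A call has 1 to 5 rows; each row is the pose to reach, as a shift and turn from the pose commanded when the call began, along the tool's axes at that moment; what a row does not reach only later rows make up. A row lasts 1/12 s, in which the tool goes at most 41.7 mm and 7.16 degrees, less where a joint would pass 70% of its speed; a pose out of reach is approached as far as the arm can. A call with a gripper value outside its range is refused whole. The fingers move at their own pace and stop on an object; "squeeze" is the grip in N (left out, the last holds). Time passes only in rows, so rows that repeat a pose let the fingers close. It gives the time, the measured TCP pose, the force and the opening at its end, in the units of the state.
- get_obs(): the state, without advancing time (a new reading comes with each control period).
- read_camera(name): name is "scene" or "top" or "wrist"; returns a dict with "pixels" (384x512x3 uint8, red, green, blue), "fx", "fy", "cx", "cy" (pixels), "R" (3x3) and "t" (3): a world point X has camera coordinates R X + t. Camera axes: x right, y down, z forward; pixel columns grow to the right and rows downward; lengths in m; the calibration is good to about 2 mm. A picture is of the moment at which its call begins. There is no depth.
- hand_in(): hands the job in, once; it reports no verdict.
Trained networks look in the newest picture that a camera, given by its name, has taken for a name from the list of things; names that differ only in an ending like _2 or _b are one class to them, and where a whole thing is asked for, a point or a joint stands for the part that bears it (a point fixed in the world has none). Each returns a list of dicts, best first, with "p" (0 to 1); they miss things now and then, are a little off and sometimes report something else, mostly with a low value. They report only what shows in the picture. A call takes as long as a camera call. They do not tell look-alikes from the thing itself.
- spot_in(query, camera): "centre" ([x, y, z] in m, in world coordinates, good to about 4 mm: the middle of the surface that is visible of it).
- cut_out(query, camera): "pixels" (384x512 bool, what is visible of it).
- spot_point(query, camera): "centre" ([x, y, z] in m, in world coordinates, good to about 4 mm: a listed point, or the origin of a listed thing).
The state is a dict: "t": time; "q": joint angles; "joint_vel": joint speeds; "joint_torque": joint torques, N m; "eef_pos": TCP position; "tool_rot": TCP orientation; "contact_force": force on the tool from outside, world axes, zero at the start; "torque": the same for the moment, N m; "gripper_width": opening from 0.0 (shut) to 1.0 (fully open).
Only numpy, scipy, OpenCV 4.12 (cv2) and the standard library are available. Lean on these libraries where they do the work, as an engineer would, in place of code of your own. Each camera call takes 0.05 s, during which the arm holds its last target.

## Working session

There is one attempt and no reset: what is moved stays moved. The work goes in short steps, Python scripts to look and compute and a tool call to move; the robot and the scene stay as the last step left them, time stands still between calls to the robot, and variables do not carry over. Pictures are saved under pics/ and viewed, and the job is handed in when it is done.

Besides the shell and the picture viewer there is one more tool, called after "Emit:" as name([rows], argument=value, ...), one row to a line, values as JSON. move_arm: Moves the arm, as the interface text tells. Its arguments: {"type":"object","properties":{"gripper":{"type":"array","items":{"type":"number"}},"xyz":{"type":"array","items":{"type":"array","items":{"type":"number"}}},"twist":{"type":"array","items":{"type":"number"}},"squeeze":{"type":"number"}},"required":["gripper","xyz","twist"]}

```bash
ls; mkdir -p pics
python3 - <<'E'
from station import *
import cv2, numpy as np
o=get_obs(); print({k:np.round(v,3) for k,v in o.items()})
for c in ["scene","top","wrist"]:
    r=read_camera(c); cv2.imwrite(f"pics/{c}0.png",r["pixels"][:,:,::-1])
    print(c,r["fx"],r["cx"],r["cy"],np.round(r["R"],3).tolist(),np.round(r["t"],3))
    for q in ["grinder_lid","grinder"]:
        print(q,[(np.round(d["centre"],3).tolist(),round(d["p"],2)) for d in spot_in(q,c)][:4])
    for q in ["grinder_seat","grinder_slot","lid_neck","lid_lug","grinder_lid","grinder","nut_jar","cocoa_tin","mug","pinch_bowl"]:
        print(q,[(np.round(d["centre"],3).tolist(),round(d["p"],2)) for d in spot_point(q,c)][:4])
E
```

```text
pics
{'t': np.float64(0.0), 'q': array([ 1.194,  0.478,  0.022,  1.556, -0.011,  1.109, -0.083]), 'joint_vel': array([-0.001, -0.001, -0.   , -0.003,  0.   , -0.002, -0.001]), 'joint_torque': array([-1.0000e-03, -5.9644e+01,  1.6070e+00, -2.8120e+01,  1.2000e-02,
        9.0000e-03, -0.0000e+00]), 'eef_pos': array([ 0.179, -0.65 ,  0.303]), 'tool_rot': array([-0.001,  0.991,  0.134, -0.   ]), 'contact_force': array([ 0.516, -0.639,  0.22 ]), 'torque': array([-0.01 , -0.011, -0.024]), 'gripper_width': np.float64(0.999)}
scene 483.8228600051617 248.9744676086879 192.78498183848316 [[-0.221, 0.975, -0.017], [0.82, 0.176, -0.544], [-0.528, -0.134, -0.839]] [ 0.189 -0.333  1.836]
grinder_lid [([0.261, -0.242, 0.038], 0.79), ([0.497, -0.221, 0.045], 0.57)]
grinder [([0.541, 0.246, 0.113], 0.64)]
grinder_seat [([0.502, 0.247, 0.119], 0.57), ([0.511, -0.254, 0.01], 0.44)]
grinder_slot [([0.547, 0.284, 0.133], 0.86), ([0.442, 0.349, -0.005], 0.28)]
lid_neck [([0.249, -0.242, 0.059], 0.78), ([0.477, -0.226, 0.068], 0.74), ([0.502, 0.248, 0.118], 0.49)]
lid_lug [([0.216, -0.204, -0.002], 0.86),
[... 803 characters left out ...]
, ([0.241, -0.244, 0.054], 0.85)]
lid_lug [([0.515, -0.258, 0.014], 0.89), ([0.218, -0.204, -0.0], 0.89)]
grinder_lid [([0.244, -0.244, -0.004], 0.74), ([0.478, -0.221, 0.01], 0.65), ([0.513, -0.257, 0.012], 0.36)]
grinder [([0.505, 0.243, 0.002], 0.88)]
nut_jar []
cocoa_tin [([0.442, 0.355, -0.0], 0.84)]
mug [([0.423, -0.001, 0.002], 0.97)]
pinch_bowl [([0.608, -0.199, 0.013], 0.6)]
wrist 300.27486991652773 252.99113548472124 192.1658645126079 [[0.265, -0.964, -0.001], [-0.914, -0.252, 0.319], [-0.308, -0.084, -0.948]] [-0.675 -0.04   0.381]
grinder_lid []
grinder []
grinder_seat []
grinder_slot []
lid_neck []
lid_lug []
grinder_lid []
grinder []
nut_jar []
cocoa_tin []
mug []
pinch_bowl []
```

View pics/scene0.png

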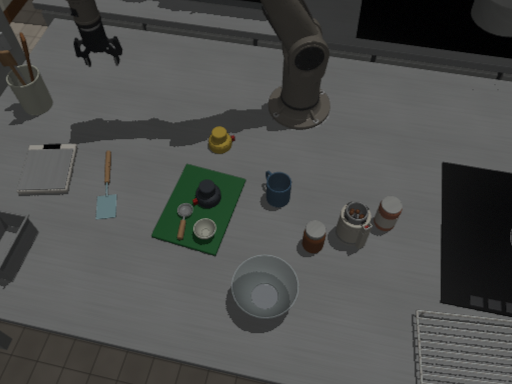

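View pics/top0.png

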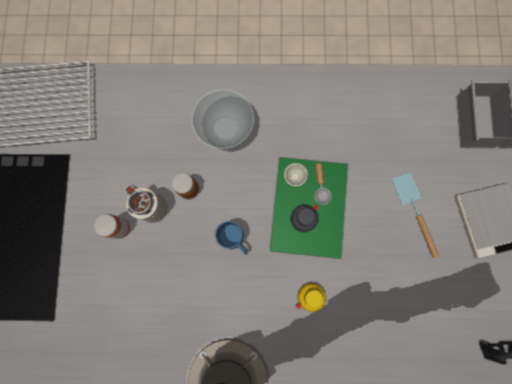

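Dark lid is at about px (304,218) in the top view, on the board with its lug towards the spoon. The grinder is at (142,203), between the jar (186,186) and the tin (108,226), and the yellow look-alike is off the board at (313,297). Next I'll write helpers and approach the lid.

```bash
cat > h.py <<'E'
from station import *
import cv2, numpy as np
from scipy.spatial.transform import Rotation as Ro
def rot(o): return Ro.from_quat(np.asarray(o["tool_rot"])[[1,2,3,0]]).as_matrix()
def plan(target, ydir_deg):
    """target TCP world, desired yaw of tool y (mod 180) -> tool shift cm, twist"""
    o=get_obs(); R=rot(o); p=np.array(o["eef_pos"])
    yaw=np.degrees(np.arctan2(R[1,1],R[0,1]))
    d=(ydir_deg-yaw+90)%180-90
    print("p",p.round(4),"yawy",round(yaw,2),"zaxis",R[:,2].round(4),"t",round(float(o["t"]),2),"q",np.round(o["q"],2),"F",np.round(o["contact_force"],2),"w",round(float(o["gripper_width"]),3))
    print("shift cm",(R.T@(np.array(target)-p)*100).round(2),"twist",round(-np.radians(d),4))
def tri(obs):
    A=[];b=[]
    for r,u,v in obs:
        R=np.array(r["R"]);t=np.array(r["t"]);x=(u-r["cx"])/r["fx"];y=(v-r["cy"])/r["fy"]
        A+= [R[0]-x*R[2],R[1]-y*R[2]]; b+=[x*t[2]-t[0],y*t[2]-t[1]]
    s=np.linalg.lstsq(np.array(A),np.array(b),rcond=None); return s[0]
def proj(r,X):
    c=np.array(r["R"])@np.array(X)+np.array(r["t"]); return np.array([r["fx"]*c[0]/c[2]+r["cx"],r["fy"]*c[1]/c[2]+r["cy"]])
E
python3 -c "
from h import *
r=read_camera('wrist');R=np.array(r['R']);print('cam',(-R.T@np.array(r['t'])).round(3),'fwd',R[2])
o=get_obs();print('cam in tool',rot(o).T@(-R.T@np.array(r['t'])-np.array(o['eef_pos'])), rot(o).T@R[2])
plan([0.44,-0.22,0.28],-43)"
```

```text
cam [ 0.26  -0.629  0.374] fwd [-0.30812035 -0.0842533  -0.94760922]
cam in tool [ 0.08344062  0.00067349 -0.06984475] [-3.19437608e-01 -6.51666161e-04  9.47607086e-01]
p [ 0.1792 -0.6508  0.3039] yawy -74.6 zaxis [ 0.e+00 -1.e-04 -1.e+00] t 2.0 q [ 1.19  0.48  0.02  1.56 -0.01  1.11 -0.08] F [ 0.69  0.04 -0.25] w 1.001
shift cm [ 36.58 -34.61   2.39] twist -0.5516
```

Emit:
move_arm([
  [3, -2.5, 0],
  [6, -5, 0],
  [9, -7.5, 0],
  [12, -10, 0],
  [15, -12.5, 0],
], gripper=[1, 1, 1, 1, 1], twist=[-0.1, -0.2, -0.3, -0.4, -0.55])

```text
t: 2.42
eef_pos: [0.2915, -0.4888, 0.3041]
tool_rot: [0.0, 0.921, 0.389, -0.0]
contact_force: [0.5, 0.9, 0.6]
gripper_width: 0.999
```

```bash
python3 -c "
from h import *
plan([0.478,-0.223,0.27],-43)"
```

```text
p [ 0.2915 -0.4888  0.3041] yawy -44.25 zaxis [ 2.e-04 -5.e-04 -1.e+00] t 2.42 q [ 1.05  0.31 -0.15  1.81  0.05  1.03  0.1 ] F [0.46 0.94 0.61] w 0.999
shift cm [32.06 -5.19  3.4 ] twist -0.0219
```

Emit:
move_arm([
  [4, -0.6, 0.4],
  [8, -1.2, 0.8],
  [12, -1.8, 1.2],
  [16, -2.5, 1.6],
  [20, -3.2, 2],
], gripper=[1, 1, 1, 1, 1], twist=[0, 0, 0, 0, 0])

```text
t: 2.83
eef_pos: [0.4089, -0.3238, 0.2841]
tool_rot: [0.0, 0.922, 0.386, 0.0]
contact_force: [1.2, 0.0, -0.7]
gripper_width: 0.994
```

```bash
python3 -c "
from h import *
plan([0.478,-0.223,0.27],-43)
r=read_camera('wrist');cv2.imwrite('pics/w1.png',r['pixels'][:,:,::-1])
import pickle;pickle.dump(r,open('w1.pkl','wb'))
for q in ['lid_neck','lid_lug','grinder_lid']:
  print(q,[(np.round(d['centre'],4).tolist(),round(d['p'],2)) for d in spot_point(q,'wrist')][:3])
"
```

```text
p [ 0.4089 -0.3238  0.2841] yawy -44.54 zaxis [ 6.e-04 -6.e-04 -1.e+00] t 2.83 q [ 0.77  0.26 -0.26  1.93  0.08  0.96 -0.3 ] F [ 1.24  0.05 -0.68] w 0.994
shift cm [12.03 -2.14  1.41] twist -0.0268
lid_neck [([0.4786, -0.2252, 0.0659], 0.84), ([0.2425, -0.2474, 0.0581], 0.55), ([0.5163, -0.2433, -0.0003], 0.24)]
lid_lug [([0.2134, -0.2031, 0.0011], 0.93), ([0.5134, -0.2611, 0.0132], 0.82)]
grinder_lid [([0.4763, -0.2259, 0.0131], 0.74), ([0.2424, -0.2445, -0.0063], 0.66)]
```

View pics/w1.png

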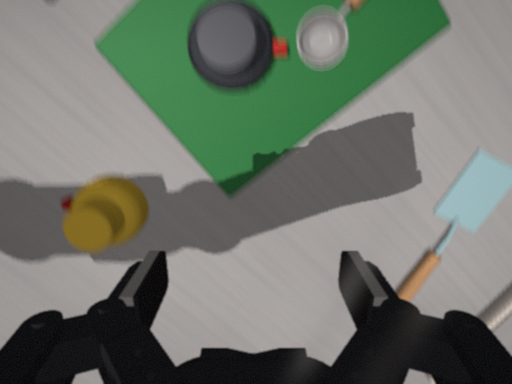

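The wrist view shows the dark lid at px (232,44) with its red lug at (280,47), and the spoon bowl just beyond the lug at (322,38). I'll go on above the lid.

Emit:
move_arm([
  [4, -0.7, 0.4],
  [8, -1.4, 0.8],
  [11.9, -2.2, 1.2],
  [11.9, -2.2, 1.2],
  [11.9, -2.2, 1.2],
], gripper=[1, 1, 1, 1, 1], twist=[0, 0, 0, 0, 0])

```text
t: 3.45
eef_pos: [0.4765, -0.2245, 0.2719]
tool_rot: [-0.0, 0.922, 0.388, 0.0]
contact_force: [-0.1, -1.8, -0.5]
gripper_width: 1.0
```

```bash
python3 -c "
from h import *
r=read_camera('wrist');cv2.imwrite('pics/w2.png',r['pixels'][:,:,::-1])
import pickle;pickle.dump(r,open('w2.pkl','wb'))
for q in ['lid_neck','lid_lug','grinder_lid']:
  print(q,[(np.round(d['centre'],4).tolist(),round(d['p'],2)) for d in spot_point(q,'wrist')][:3])
plan([0.4785,-0.2245,0.123],-43)
print(proj(r,[.4785,-.2245,.082]),proj(pickle.load(open('w1.pkl','rb')),[.4785,-.2245,.082]))
"
```

```text
lid_neck [([0.4731, -0.2258, 0.067], 0.64)]
lid_lug [([0.5113, -0.2609, 0.0151], 0.92), ([0.2125, -0.2054, -0.0014], 0.81)]
grinder_lid [([0.4761, -0.2262, 0.0143], 0.68)]
p [ 0.4747 -0.2275  0.272 ] yawy -44.75 zaxis [-4.e-04 -9.e-04 -1.e+00] t 3.65 q [ 0.59  0.29 -0.32  1.93  0.11  0.94 -0.56] F [-0.53 -0.82  0.65] w 1.002
shift cm [ 0.5   0.05 14.89] twist -0.0306
[253.44083537 185.93600428] [227.04620603  43.8196772 ]
```

View pics/w2.png

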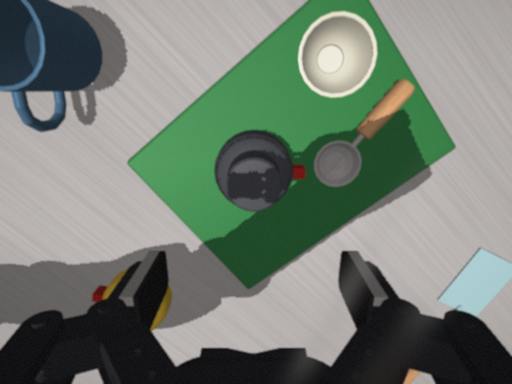

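```bash
python3 -c "
from h import *
import pickle
a=pickle.load(open('w1.pkl','rb'))['pixels'];b=pickle.load(open('w2.pkl','rb'))['pixels']
f=lambda im,u,v:cv2.resize(np.clip(im[v:v+100,u:u+130].astype(float)*1.8,0,255).astype('uint8'),None,fx=6,fy=6,interpolation=cv2.INTER_CUBIC)[:,:,::-1][:300*2]
cv2.imwrite('pics/z1.png',f(a,170,0));cv2.imwrite('pics/z2.png',f(b,195,120))
"
```

```text
(no output)
```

View pics/z1.png

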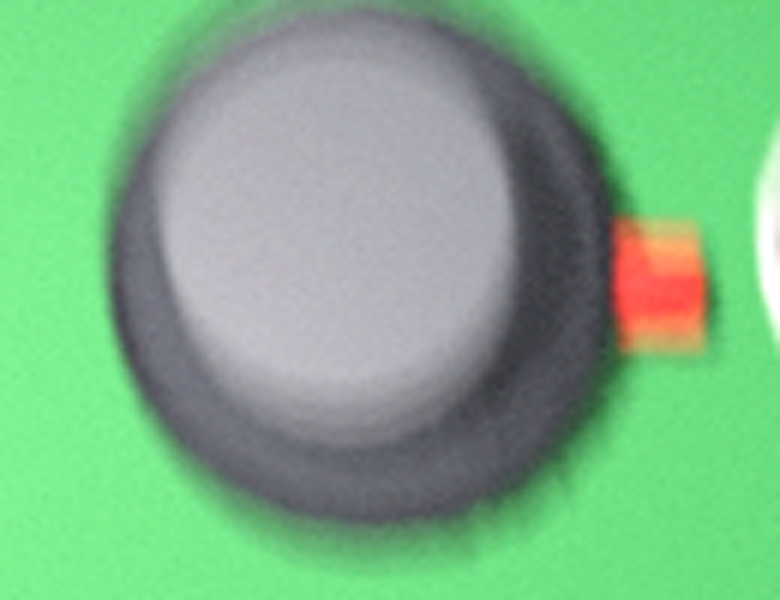

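View pics/z2.png

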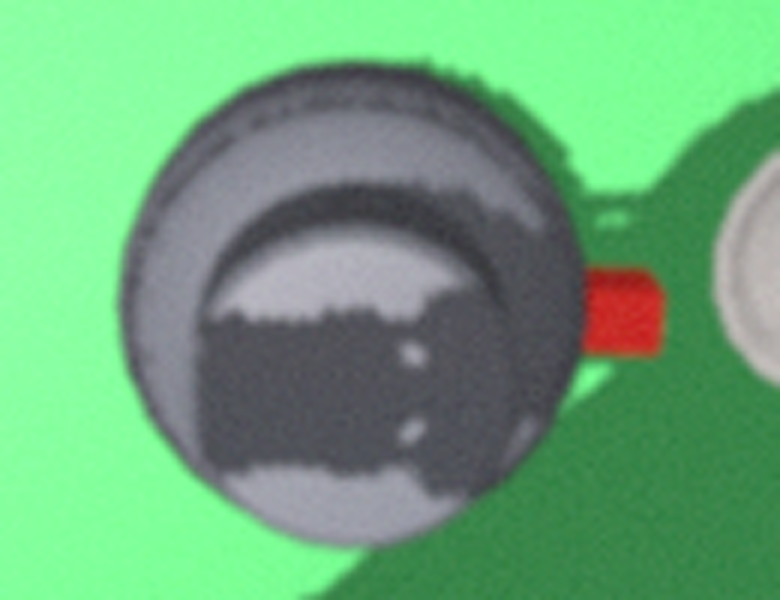

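```bash
python3 -c "
from h import *
import pickle
r=pickle.load(open('w2.pkl','rb'))
def onz(r,u,v,z):
    R=np.array(r['R']);c=-R.T@np.array(r['t']);d=R.T@np.array([(u-r['cx'])/r['fx'],(v-r['cy'])/r['fy'],1]);return c+d*(z-c[2])/d[2]
n=onz(r,253.7,184.7,.082);print('neck',n)
for (u,v) in [(652,322),(655,322),(655,318)]:
  l=onz(r,195+u/6,120+v/6,.034);e=l-n;print('lug',l,np.hypot(e[0],e[1]),np.degrees(np.arctan2(e[1],e[0])))
# outline prediction for check
for yaw in (-43,-45,-47):
  a=np.radians(yaw);X=np.array([np.cos(a),np.sin(a),0]);Y=np.array([-np.sin(a),np.cos(a),0]);o=np.array([n[0],n[1],.012])
  print(yaw,[((proj(r,o+X*p+Y*q+np.array([0,0,h]))-[195,120])*6).round().tolist() for p,q,h in [(.055,.006,.022),(.055,-.006,.022),(.055,.004,0),(.055,-.004,0)]])
t=read_camera('top');s=read_camera('scene')
for nm,c in (('top',t),('scene',s)):
  u,v=proj(c,n).astype(int);print(nm,proj(c,n));im=c['pixels'][v-25:v+25,u-32:u+33]
  cv2.imwrite(f'pics/n_{nm}.png',cv2.resize(np.clip(im*2.,0,255).astype('uint8'),None,fx=10,fy=10,interpolation=cv2.INTER_CUBIC)[:,:,::-1])
"; python3 -c "
import cv2,numpy as np
a=cv2.imread('pics/n_top.png');b=cv2.imread('pics/n_scene.png');cv2.imwrite('pics/n.png',cv2.resize(np.vstack([a,b]),None,fx=.59,fy=.59))"
```

```text
neck [ 0.47948723 -0.2238258   0.082     ]
lug [ 0.51556926 -0.26278887  0.034     ] 0.05310398999387466 -47.198549749755436
lug [ 0.51594786 -0.26315934  0.034     ] 0.053633060972029495 -47.17071051855938
lug [ 0.51642978 -0.26261016  0.034     ] 0.053562848589094124 -46.393260259248905
-43 [[665.0, 267.0], [663.0, 333.0], [645.0, 250.0], [644.0, 292.0]]
-45 [[666.0, 278.0], [661.0, 344.0], [646.0, 260.0], [643.0, 302.0]]
-47 [[666.0, 288.0], [659.0, 354.0], [646.0, 270.0], [641.0, 312.0]]
top [306.19705528 215.28960848]
scene [206.38808676 185.42623118]
```

View pics/n.png

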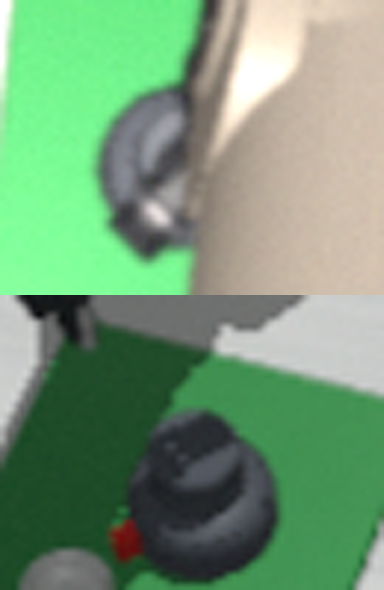

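Two views agree on the neck top at (0.4795, -0.2238, 0.082) and the lug at about -46.5°. I'll go down in stages.

Emit:
move_arm([
  [0.3, 0.1, 3],
  [0.6, 0.1, 6],
  [0.6, 0.1, 8],
  [0.6, 0.1, 9.5],
  [0.6, 0.1, 9.5],
], gripper=[1, 1, 1, 1, 1], twist=[0.03, 0.03, 0.03, 0.03, 0.03])

```text
t: 4.17
eef_pos: [0.4786, -0.2219, 0.174]
tool_rot: [-0.002, 0.928, 0.372, -0.002]
contact_force: [-0.7, -0.2, -0.4]
gripper_width: 0.995
```

```bash
python3 -c "
from h import *
r=read_camera('wrist');cv2.imwrite('pics/w3.png',r['pixels'][:,:,::-1])
plan([0.4795,-0.2238,0.119],-46.5)
"
```

```text
p [ 0.4795 -0.2221  0.1757] yawy -46.31 zaxis [-0.0031  0.001  -1.    ] t 4.22 q [ 0.55  0.42 -0.29  2.    0.17  0.75 -0.65] F [ 0.77 -0.53  0.48] w 1.001
shift cm [-0.11  0.14  5.67] twist 0.0033
```

View pics/w3.png

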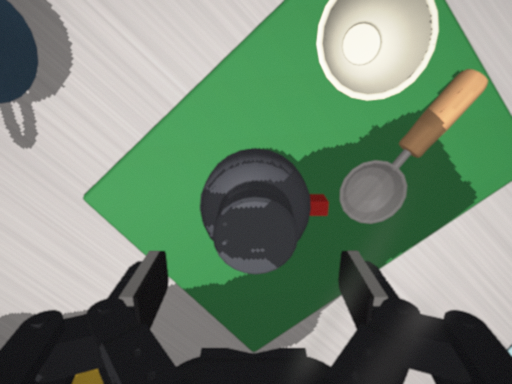

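The neck top at px (255,233) sits midway between the fingers at columns about 165 and 342, so I'll descend.

Emit:
move_arm([
  [-0.1, 0.1, 2],
  [-0.1, 0.1, 4],
  [-0.1, 0.1, 5],
  [-0.1, 0.1, 5.6],
  [-0.1, 0.1, 5.6],
], gripper=[1, 1, 1, 1, 1], twist=[0, 0, 0, 0, 0])

```text
t: 4.63
eef_pos: [0.4805, -0.2231, 0.1207]
tool_rot: [-0.0, 0.928, 0.372, -0.0]
contact_force: [0.2, 0.5, -0.4]
gripper_width: 0.997
```

```bash
python3 -c "
from h import *
r=read_camera('wrist');cv2.imwrite('pics/w4.png',r['pixels'][:,:,::-1])
plan([0.4795,-0.2238,0.119],-46.5)
"
```

```text
p [ 0.481  -0.2232  0.1214] yawy -46.25 zaxis [ 2.e-04 -2.e-04 -1.e+00] t 4.68 q [ 0.53  0.51 -0.27  2.03  0.22  0.63 -0.69] F [ 0.05  0.1  -0.43] w 0.999
shift cm [-0.15 -0.06  0.24] twist 0.0043
```

View pics/w4.png

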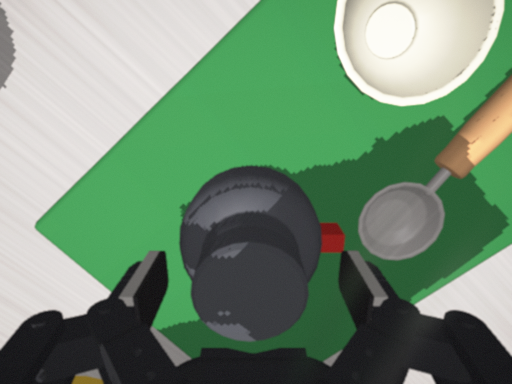

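Emit:
move_arm([
  [-0.1, 0, 0.1],
  [-0.1, 0, 0.1],
  [-0.1, 0, 0.1],
  [-0.1, 0, 0.1],
  [-0.1, 0, 0.1],
], gripper=[0.8, 0.5, 0.4, 0.4, 0.4], twist=[0, 0, 0, 0, 0], squeeze=70)

```text
t: 5.1
eef_pos: [0.4804, -0.2239, 0.1211]
tool_rot: [0.001, 0.928, 0.373, 0.0]
contact_force: [-1.8, 0.5, 6.8]
gripper_width: 0.592
```

Emit:
move_arm([
  [0, 0, 0],
  [0, 0, 0],
  [0, 0, 0],
  [0, 0, 0],
  [0, 0, 0],
], gripper=[0.3, 0.3, 0.3, 0.3, 0.3], twist=[0, 0, 0, 0, 0])

```text
t: 5.52
eef_pos: [0.4805, -0.2239, 0.1211]
tool_rot: [0.001, 0.928, 0.373, 0.0]
contact_force: [-1.8, 0.3, 6.0]
gripper_width: 0.589
```

```bash
python3 -c "
from h import *
r=read_camera('wrist');cv2.imwrite('pics/w5.png',r['pixels'][:,:,::-1])
plan([0.4795,-0.2238,0.18],-46.5)
"
```

```text
p [ 0.4805 -0.2239  0.1211] yawy -46.25 zaxis [ 1.1e-03 -8.0e-04 -1.0e+00] t 5.57 q [ 0.53  0.51 -0.26  2.03  0.22  0.63 -0.69] F [-1.79  0.1   6.66] w 0.589
shift cm [-0.06 -0.06 -5.89] twist 0.0044
```

View pics/w5.png

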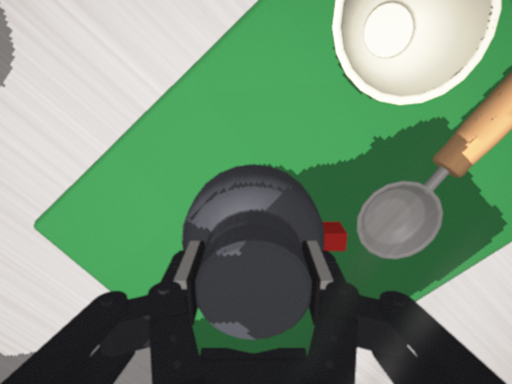

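Emit:
move_arm([
  [0, 0, -1],
  [0, 0, -3],
  [0, 0, -6],
  [0, 0, -9],
  [0, 0, -12],
], gripper=[0.3, 0.3, 0.3, 0.3, 0.3], twist=[0, 0, 0, 0, 0])

```text
t: 5.98
eef_pos: [0.4796, -0.2234, 0.2418]
tool_rot: [-0.0, 0.928, 0.373, -0.0]
contact_force: [0.8, -0.6, -1.5]
gripper_width: 0.585
```

```bash
python3 -c "
from h import *
import pickle
plan([0.4795,-0.1,0.32],-46.5)
r=read_camera('wrist');cv2.imwrite('pics/w6.png',r['pixels'][:,:,::-1])
t=read_camera('top');s=read_camera('scene');pickle.dump((t,s),open('ts.pkl','wb'))
out=[]
for nm,c in (('top',t),('scene',s)):
  u,v=proj(c,[.507,.247,.13]).astype(int);print(nm,u,v);im=c['pixels'][v-25:v+25,u-32:u+33]
  out.append(cv2.resize(np.clip(im*1.3,0,255).astype('uint8'),None,fx=6*2,fy=6*2,interpolation=cv2.INTER_CUBIC)[:,:,::-1])
  cv2.imwrite(f'pics/g_{nm}.png',out[-1])
"
```

```text
p [ 0.4796 -0.2234  0.2418] yawy -46.22 zaxis [-3.e-04  3.e-04 -1.e+00] t 5.98 q [ 0.58  0.33 -0.31  1.95  0.13  0.88 -0.61] F [ 0.83 -0.59 -1.53] w 0.585
shift cm [ 8.53 -8.92 -7.82] twist 0.0048
top 140 202
scene 356 211
```

View pics/g_top.png

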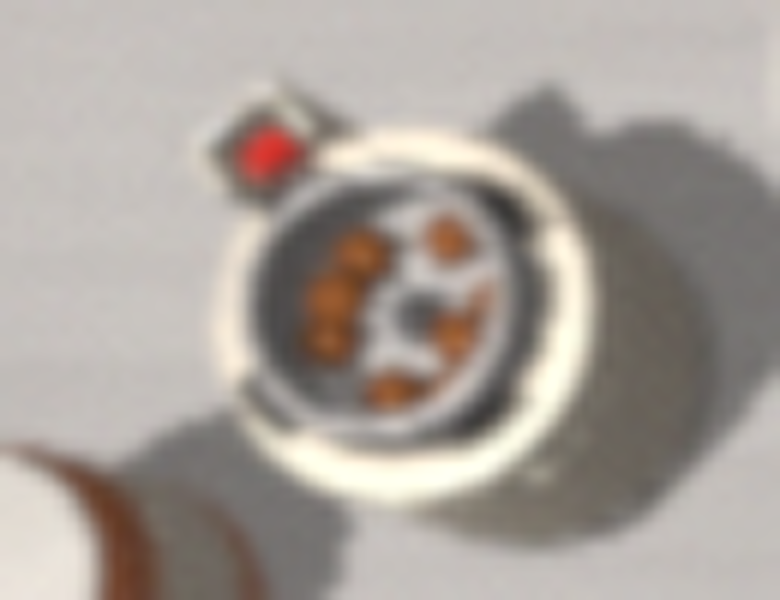

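View pics/g_scene.png

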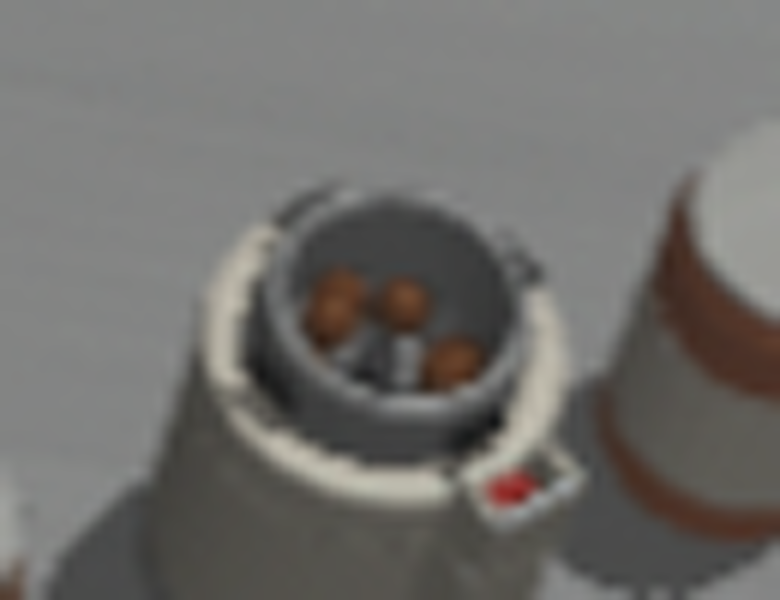

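View pics/w6.png

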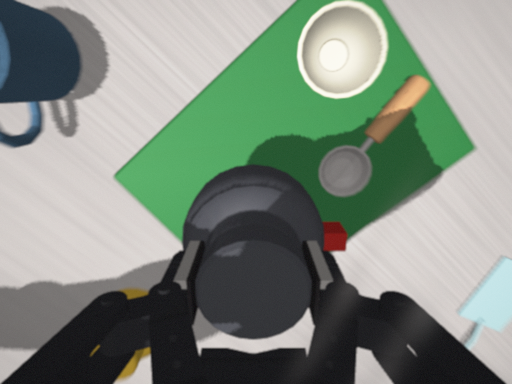

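```bash
cat > fit.py <<'E'
from h import *
import pickle
from scipy.optimize import least_squares
t,s=pickle.load(open('ts.pkl','rb'))
th=np.linspace(0,2*np.pi,720)
def ext(c,x,y,r,z):
    R=np.array(c['R']);X=np.c_[x+r*np.cos(th),y+r*np.sin(th),np.full(720,z)]
    q=X@R.T+np.array(c['t']);u=c['fx']*q[:,0]/q[:,2]+c['cx'];v=c['fy']*q[:,1]/q[:,2]+c['cy']
    return np.array([u.min(),u.max(),v.min(),v.max()])
def px(o,a): return [a[0]/12+o[0]-.46,a[1]/12+o[1]-.46]
ot=(108,177);os_=(324,186)
E4=lambda o,l,r,t_,b:np.array([l/12+o[0],r/12+o[0],t_/12+o[1],b/12+o[1]])-.46
def corners(c,x,y,a):
    X=np.array([np.cos(a),np.sin(a)]);Y=np.array([-X[1],X[0]])
    return np.array([proj(c,[*(np.array([x,y])+.061*X+k*.013*Y),.132]) for k in (1,-1)]).ravel()
def blocks(p):
    x,y,a=p
    return [ext(t,x,y,.045,.118)-E4(ot,212,592,125,505), ext(t,x,y,.034,.141)-E4(ot,255,508,180,432),
     ext(s,x,y,.034,.141)-E4(os_,262,525,188,412), 
     corners(t,x,y,a)-np.r_[px(ot,(200,150)),px(ot,(278,82))], corners(s,x,y,a)-np.r_[px(os_,(585,478)),px(os_,(493,530))]]
for idx in ([0,1,2,3,4],[0,1,3],[2,4]):
    f=lambda p:np.concatenate([blocks(p)[i] for i in idx])
    r=least_squares(f,[.507,.247,.72],x_scale=[.01,.01,.1],loss='soft_l1');print(idx,r.x[:2].round(4),np.degrees(r.x[2]).round(1))
    for b in blocks(r.x): print('   ',b.round(2))
E
python3 fit.py
```

```text
[0, 1, 2, 3, 4] [0.5067 0.2467] 40.7
    [ 0.74  0.6   0.18 -0.15]
    [-1.95  1.32 -2.05  1.15]
    [-0.25  1.28 -1.28 -0.02]
    [-0.79 -0.44  0.04 -0.61]
    [-0.07  0.05  0.17 -0.5 ]
[0, 1, 3] [0.5058 0.2474] 40.0
    [0.5  0.37 0.52 0.2 ]
    [-2.2   1.07 -1.7   1.5 ]
    [ 0.    1.53 -1.52 -0.28]
    [-0.85 -0.31  0.04 -0.39]
    [-0.01 -0.05  0.18 -0.7 ]
[2, 4] [0.5089 0.2453] 42.5
    [ 1.29  1.15 -0.57 -0.91]
    [-1.39  1.87 -2.81  0.37]
    [-0.82  0.72 -0.75  0.53]
    [-0.68 -0.65 -0.03 -1.03]
    [-0.18  0.21  0.23 -0.12]
```

Emit:
move_arm([
  [1, -1, -3],
  [3, -3, -6],
  [6, -6, -8],
  [8.5, -8.5, -8],
  [11, -11, -8],
], gripper=[0.3, 0.3, 0.3, 0.3, 0.3], twist=[-0.1, -0.2, -0.32, -0.44, -0.55])

```text
t: 6.55
eef_pos: [0.4832, -0.0659, 0.3206]
tool_rot: [0.0, 0.79, 0.613, 0.001]
contact_force: [1.3, 0.3, -1.8]
gripper_width: 0.59
```

```bash
python3 -c "
from h import *
plan([0.495,0.10,0.32],12)"
```

```text
p [ 0.4832 -0.0659  0.3206] yawy -14.38 zaxis [ 1.4e-03 -1.0e-04 -1.0e+00] t 6.55 q [ 0.46  0.19 -0.51  1.94  0.11  1.03 -0.35] F [ 1.29  0.32 -1.8 ] w 0.59
shift cm [16.36 -2.98  0.06] twist -0.4604
```

Emit:
move_arm([
  [3.3, -0.6, 0],
  [6.6, -1.2, 0],
  [9.9, -1.8, 0],
  [13.2, -2.4, 0],
  [16.4, -3, 0],
], gripper=[0.3, 0.3, 0.3, 0.3, 0.3], twist=[-0.1, -0.2, -0.3, -0.4, -0.5])

```text
t: 6.97
eef_pos: [0.4951, 0.0996, 0.3188]
tool_rot: [-0.001, 0.614, 0.789, -0.001]
contact_force: [1.1, 0.5, -2.0]
gripper_width: 0.592
```

```bash
python3 -c "
from h import *
plan([0.49,0.18,0.32],41)
r=read_camera('wrist');cv2.imwrite('pics/w7.png',r['pixels'][:,:,::-1])"
```

```text
p [0.4951 0.0996 0.3188] yawy 14.22 zaxis [-2.e-03 -5.e-04 -1.e+00] t 6.97 q [ 0.26  0.25 -0.68  1.9   0.18  1.05 -0.24] F [ 1.11  0.49 -1.99] w 0.592
shift cm [ 7.92  1.48 -0.12] twist -0.4674
```

View pics/w7.png

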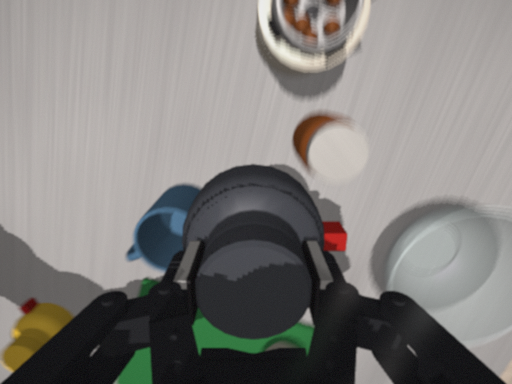

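```bash
python3 -c "
from h import *
plan([0.567,0.177,0.31],41)"
```

```text
p [0.4949 0.1071 0.3195] yawy 15.02 zaxis [-4.0e-04  4.8e-03 -1.0e+00] t 7.02 q [ 0.26  0.25 -0.69  1.9   0.18  1.05 -0.24] F [1.17 7.05 0.53] w 0.589
shift cm [4.88 8.78 0.98] twist -0.4534
```

Emit:
move_arm([
  [1.5, 2.5, 0.3],
  [3, 5.5, 0.6],
  [4.9, 8.8, 1],
  [4.9, 8.8, 1],
  [4.9, 8.8, 1],
], gripper=[0.3, 0.3, 0.3, 0.3, 0.3], twist=[-0.11, -0.22, -0.33, -0.45, -0.45])

```text
t: 7.43
eef_pos: [0.5696, 0.1681, 0.3077]
tool_rot: [-0.002, 0.422, 0.907, -0.0]
contact_force: [-0.9, -0.2, -1.1]
gripper_width: 0.59
```

Emit:
move_arm([
  [0, 0, 0],
  [0, 0, 0],
  [0, 0, 0],
], gripper=[0.3, 0.3, 0.3], twist=[0, 0, 0])

```text
t: 7.68
eef_pos: [0.5691, 0.1656, 0.3098]
tool_rot: [0.0, 0.427, 0.904, -0.001]
contact_force: [0.7, 0.0, -1.3]
gripper_width: 0.592
```

```bash
python3 -c "
from h import *
import pickle
plan([0.567,0.177,0.31],41)
r=read_camera('wrist');cv2.imwrite('pics/w8.png',r['pixels'][:,:,::-1]);pickle.dump(r,open('w8.pkl','wb'))
for q in ['grinder_seat','grinder_slot','lid_lug','grinder_lid','lid_neck']:
  print(q,[(np.round(d['centre'],4).tolist(),round(d['p'],2)) for d in spot_point(q,'wrist')][:3])
u,v=proj(r,[.5065,.2465,.13]).astype(int);print(u,v)
u0=max(u-75,0);v0=max(v-65,0);print(u0,v0)
cv2.imwrite('pics/z8.png',cv2.resize(np.clip(r['pixels'][v0:v0+116,u0:u0+156]*1.2,0,255).astype('uint8'),None,fx=5,fy=5,interpolation=cv2.INTER_CUBIC)[:,:,::-1])
"
```

```text
p [0.5691 0.1656 0.3098] yawy 39.5 zaxis [-3.0e-04 -1.3e-03 -1.0e+00] t 7.68 q [ 0.17  0.43 -0.74  1.71  0.32  1.12  0.03] F [ 0.73  0.   -1.34] w 0.592
shift cm [ 1.01  0.56 -0.02] twist -0.0261
grinder_seat [([0.5097, 0.2496, 0.1167], 0.66)]
grinder_slot [([0.5462, 0.2799, 0.1311], 0.62), ([0.426, 0.0028, 0.001], 0.34)]
lid_lug [([0.6068, 0.1939, 0.2009], 0.78)]
grinder_lid [([0.5662, 0.1646, 0.2005], 0.65)]
lid_neck [([0.5683, 0.1619, 0.254], 0.66), ([0.6083, 0.1927, 0.2018], 0.64)]
256 61
181 0
```

View pics/w8.png

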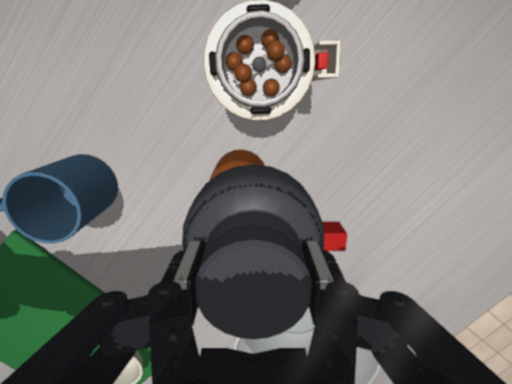

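View pics/z8.png

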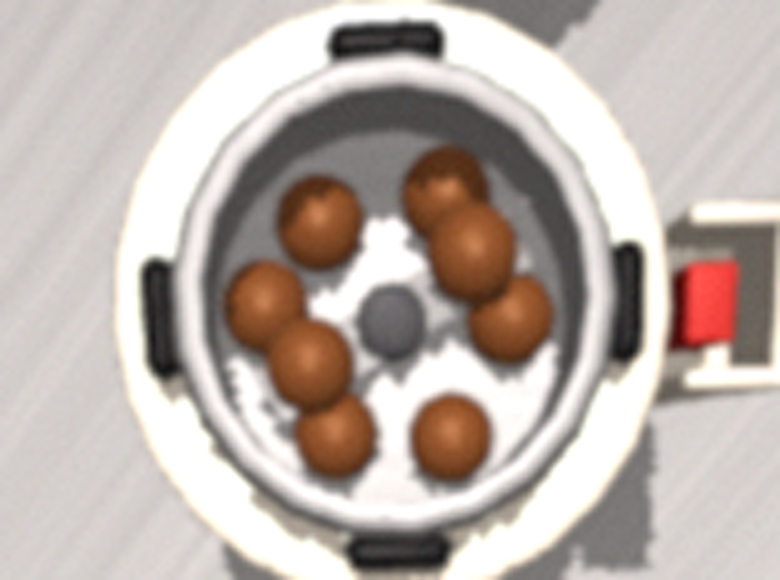

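```bash
python3 -c "
from h import *
import pickle
r=pickle.load(open('w8.pkl','rb'))
cv2.imwrite('pics/z8b.png',cv2.resize(np.clip(r['pixels'][20:130,230:360]*1.0,0,255).astype('uint8'),None,fx=5,fy=5,interpolation=cv2.INTER_CUBIC)[:,:,::-1])
"
```

```text
(no output)
```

View pics/z8b.png

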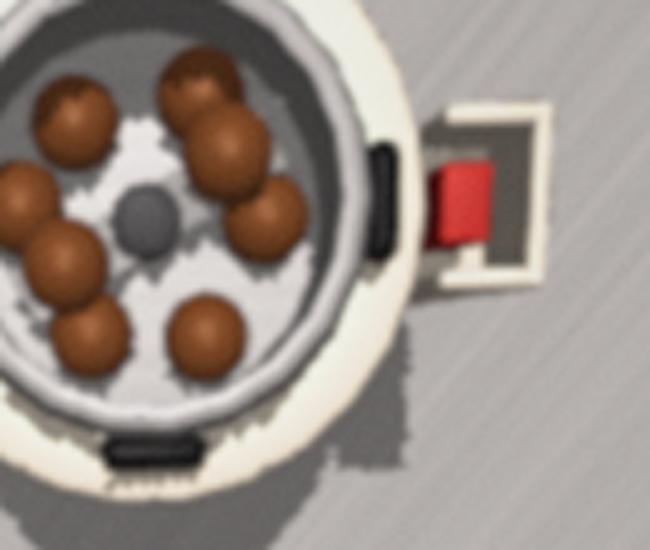

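```bash
python3 -c "
from fit import *
r=pickle.load(open('w8.pkl','rb'))
f=lambda p:np.r_[ext(r,p[0],p[1],.045,.118)-(np.array([204,313.8,.4,120])-.4), corners(r,*p)-(np.array([340.4,40.4,338.8,76.8])-.4)]
s_=least_squares(f,[.507,.247,.72],x_scale=[.01,.01,.1],loss='soft_l1',f_scale=1);print(s_.x,np.degrees(s_.x[2]),s_.fun.round(2))
x,y,a=s_.x
print('collar rim pred crop z8',(ext(r,x,y,.034,.138)-[181,181,0,0])*5)
print('seat tool shift'); plan([x,y,.31],np.degrees(a))
# lid lug check: project lid lug at current
o=get_obs();R=rot(o);p=np.array(o['eef_pos'])
for off in (-2,0,2):
  yy=np.radians(39.5+off);X=np.array([np.cos(yy),np.sin(yy),0]);Y=np.array([-X[1],X[0],0]);b=np.array([p[0],p[1],p[2]-.109])
  print(off,[proj(r,b+.055*X+k*.006*Y+[0,0,.022]).round(1).tolist() for k in (1,-1)],proj(r,b+[0,0,.07]).round(1))
" | tail -8
python3 -c "
import sys;sys.path.insert(0,'.')
import pickle,cv2,numpy as np
r=pickle.load(open('w8.pkl','rb'))
cv2.imwrite('pics/z8c.png',cv2.resize(np.clip(r['pixels'][160:345,180:360]*2.5,0,255).astype('uint8'),None,fx=3.2,fy=3.2,interpolation=cv2.INTER_CUBIC)[:,:,::-1])"
```

```text
[0.50828935 0.24729023 0.73272509] 41.98205518510928 [-1.34  1.06 -0.68  1.57  0.07 -0.5  -0.    0.52]
collar rim pred crop z8 [159.23710322 618.9162765   45.84179299 545.93174463]
seat tool shift
p [0.5696 0.1666 0.3102] yawy 39.66 zaxis [ 5.e-04 -3.e-04 -1.e+00] t 7.98 q [ 0.17  0.43 -0.74  1.71  0.32  1.12  0.03] F [-0.09  0.7  -0.46] w 0.589
shift cm [1.013e+01 4.300e-01 1.000e-02] twist -0.0406
-2 [[349.3, 231.7], [346.5, 250.1]] [253.6 290.1]
0 [[349.3, 228.6], [347.2, 247.2]] [253.6 290.1]
2 [[349.2, 225.6], [347.8, 244.3]] [253.6 290.1]
```

View pics/z8c.png

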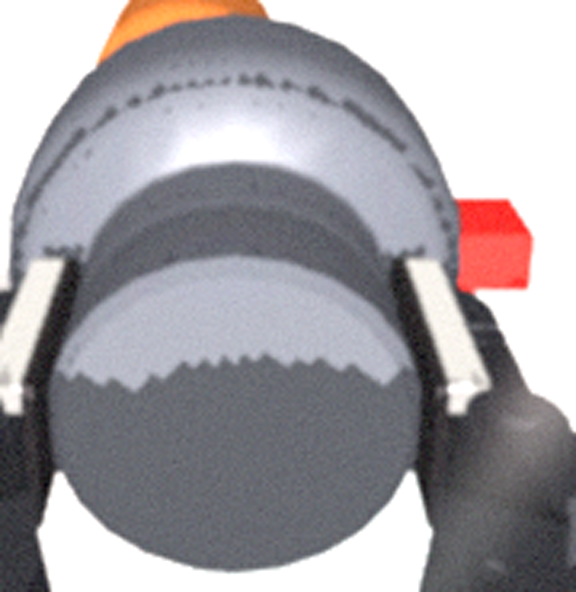

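```bash
cat > lidfit.py <<'E'
from fit import *
def lidfit(r,neck,lug,rim=None,r0=(.5691,.1656,.2,.69)):
    def f(p):
        x,y,z,a=p;X=np.array([np.cos(a),np.sin(a),0]);Y=np.array([-X[1],X[0],0]);b=np.array([x,y,z])
        res=list(ext(r,x,y,.026,z+.070)-neck)
        for k,l in zip((1,-1),lug): res+=list(proj(r,b+.055*X+k*.006*Y+[0,0,.022])-l)
        return np.array(res)
    s_=least_squares(f,r0,x_scale=[.01,.01,.01,.1],loss='soft_l1');print('lid',s_.x.round(4),'yaw',np.degrees(s_.x[3]).round(2),s_.fun.round(2));
    x,y,z,_=s_.x;print('rim r42',ext(r,x,y,.042,z).round(1),'bell top r42 z.03',ext(r,x,y,.042,z+.03).round(1));return s_.x
if __name__=='__main__':
    r=pickle.load(open('w8.pkl','rb'))
    c=lambda u,v:np.array([180+u/3.2,160+v/3.2])-.4
    n=np.r_[c(50,258),c(418,570)][[0,2,1,3]]
    p=lidfit(r,n,[c(530,238),c(528,288)])
E
python3 lidfit.py | tail -2
```

```text
lid [0.5725 0.1626 0.196  0.6854] yaw 39.27 [-0.05  0.61  0.12 -0.    0.14 -1.34 -1.26  0.86]
rim r42 [190.3 315.7 164.6 279.2] bell top r42 z.03 [179.9 326.1 177.8 307.9]
```

Emit:
move_arm([
  [3.5, 0.2, 0],
  [7, 0.35, 0],
  [9.5, 0.35, 0.5],
  [10.3, 0.35, 2],
  [10.3, 0.35, 3.5],
], gripper=[0.3, 0.3, 0.3, 0.3, 0.3], twist=[-0.03, -0.03, -0.03, -0.03, -0.03], squeeze=90)

```text
t: 8.4
eef_pos: [0.5046, 0.2517, 0.2758]
tool_rot: [0.0, 0.409, 0.912, 0.001]
contact_force: [0.7, -0.5, -1.3]
gripper_width: 0.591
```

Emit:
move_arm([
  [0, 0, 0],
  [0, 0, 0],
  [0, 0, 0],
], gripper=[0.3, 0.3, 0.3], twist=[0, 0, 0])

```text
t: 8.65
eef_pos: [0.5073, 0.248, 0.2756]
tool_rot: [0.0, 0.412, 0.911, 0.0]
contact_force: [-0.4, -0.6, -1.9]
gripper_width: 0.588
```

```bash
python3 -c "
from h import *
import pickle
plan([0.5075,0.247,0.27],41.5)
out=[]
for n in ('wrist','scene','top'):
  r=read_camera(n);pickle.dump(r,open(f'p9{n}.pkl','wb'))
  if n=='wrist': cv2.imwrite('pics/w9.png',r['pixels'][:,:,::-1]); continue
  u,v=proj(r,[.5075,.247,.15]).astype(int);print(n,u-35,v-35)
  out.append(cv2.resize(np.clip(r['pixels'][v-35:v+35,u-35:u+35]*1.6,0,255).astype('uint8'),None,fx=8,fy=8,interpolation=cv2.INTER_CUBIC)[:,:,::-1])
  cv2.imwrite(f'pics/h9{n}.png',out[-1])
"
```

```text
p [0.5073 0.248  0.2756] yawy 41.36 zaxis [ 8.e-04  3.e-04 -1.e+00] t 8.65 q [ 0.03  0.43 -0.77  1.81  0.34  1.04 -0.14] F [-0.36 -0.58 -1.95] w 0.588
shift cm [-0.09 -0.05  0.56] twist -0.0025
scene 322 173
top 102 165
```

View pics/h9scene.png

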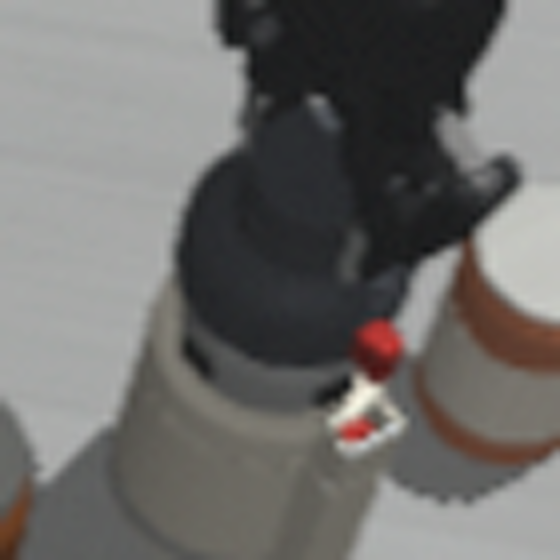

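View pics/w9.png

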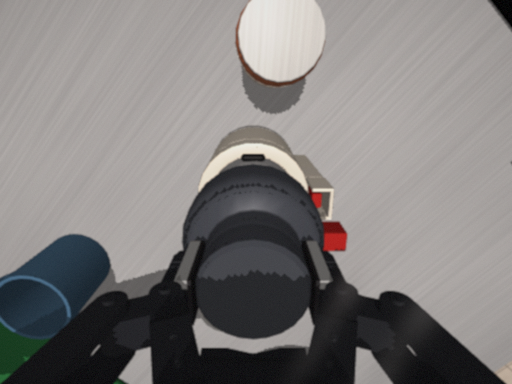

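View pics/h9top.png

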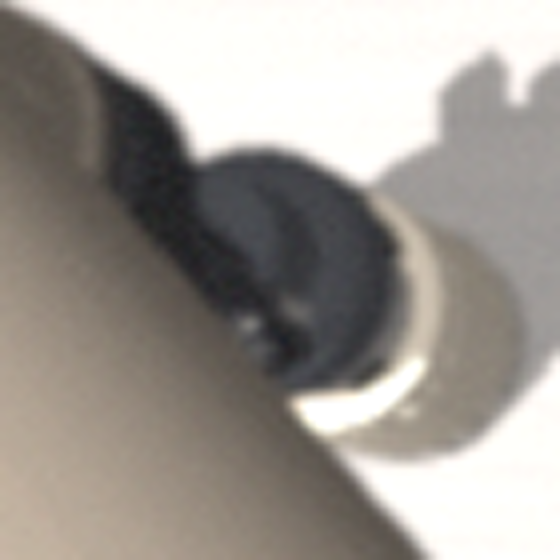

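```bash
python3 -c "
from fit import *
s=pickle.load(open('p9scene.pkl','rb'));w=pickle.load(open('p9wrist.pkl','rb'))
C=lambda P:((np.array(P)-[322,173]+.45)*8).round().tolist()
a=np.radians(41.4);X=np.array([np.cos(a),np.sin(a),0]);Y=np.array([-X[1],X[0],0])
for off in (0,-.002,-.004):
 for z in (.1666,.162):
  b=np.array([.5073,.248,z])+off*Y
  e=(ext(s,b[0],b[1],.042,z)-[322,322,173,173]+.45)*8;e2=(ext(s,b[0],b[1],.042,z+.02)-[322,322,173,173]+.45)*8
  print(off,z,'rim L R T B',e.round(),e2.round(),'lug bottom/top corners',[C(proj(s,b+.055*X+k*q*Y+[0,0,h])) for k in(1,-1) for h,q in((0,.004),(.022,.006))])
g=np.array([.5075,.247,0])
print('spine corners',[C(proj(s,g+.061*X+k*.013*Y+[0,0,.132])) for k in (1,-1)])
"|tail -7
python3 -c "
import pickle,cv2,numpy as np
r=pickle.load(open('p9scene.pkl','rb'))
cv2.imwrite('pics/z9s.png',cv2.resize(np.clip(r['pixels'][193:233,337:382]*1.8,0,255).astype('uint8'),None,fx=14,fy=14,interpolation=cv2.INTER_CUBIC)[:,:,::-1])
r=pickle.load(open('p9wrist.pkl','rb'))
cv2.imwrite('pics/z9w.png',cv2.resize(np.clip(r['pixels'][115:345,175:360]*1.6,0,255).astype('uint8'),None,fx=2.6,fy=2.6,interpolation=cv2.INTER_CUBIC)[:,:,::-1])
"
```

```text
0 0.1666 rim L R T B [180. 416. 165. 364.] [189. 427. 135. 336.] lug bottom/top corners [[398.0, 374.0], [415.0, 340.0], [380.0, 384.0], [387.0, 355.0]]
0 0.162 rim L R T B [178. 413. 172. 371.] [187. 424. 142. 342.] lug bottom/top corners [[396.0, 381.0], [413.0, 347.0], [378.0, 390.0], [385.0, 361.0]]
-0.002 0.1666 rim L R T B [176. 411. 168. 366.] [184. 422. 138. 338.] lug bottom/top corners [[394.0, 376.0], [411.0, 343.0], [375.0, 386.0], [383.0, 357.0]]
-0.002 0.162 rim L R T B [174. 409. 174. 373.] [182. 420. 144. 345.] lug bottom/top corners [[391.0, 383.0], [408.0, 349.0], [373.0, 392.0], [380.0, 364.0]]
-0.004 0.1666 rim L R T B [171. 407. 170. 369.] [179. 418. 140. 340.] lug bottom/top corners [[389.0, 379.0], [406.0, 345.0], [371.0, 388.0], [378.0, 360.0]]
-0.004 0.162 rim L R T B [169. 404. 177. 375.] [177. 415. 147. 347.] lug bottom/top corners [[387.0, 385.0], [404.0, 352.0], [368.0, 395.0], [376.0, 366.0]]
spine corners [[407.0, 424.0], [348.0, 455.0]]
```

View pics/z9s.png

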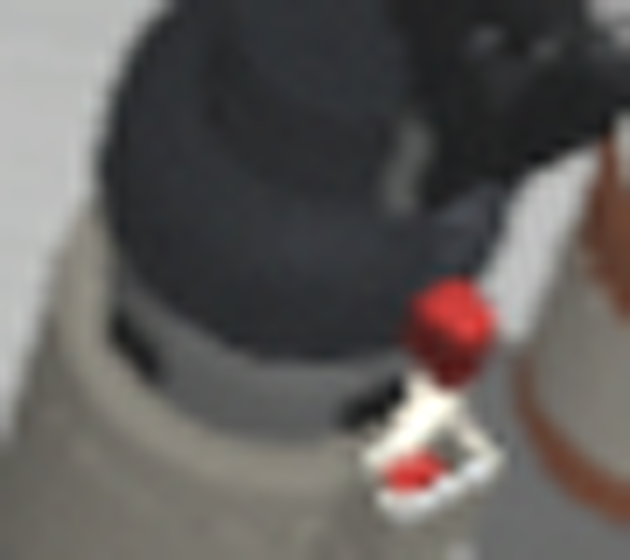

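View pics/z9w.png

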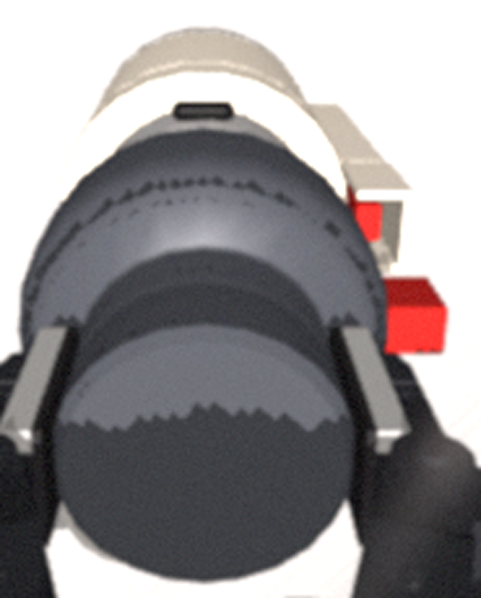

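Grinder fits both views at (0.5075, 0.247) with yaw 41.4°. The lid is centred within about 1 mm, and its lug lags by about 2°. I'll correct the twist and lower onto the collar.

Emit:
move_arm([
  [0, -0.05, 1],
  [0, -0.05, 2],
  [0, -0.05, 2.5],
  [0, -0.05, 3],
  [0, -0.05, 3],
], gripper=[0.3, 0.3, 0.3, 0.3, 0.3], twist=[-0.03, -0.03, -0.03, -0.03, -0.03])

```text
t: 9.22
eef_pos: [0.5056, 0.2475, 0.2433]
tool_rot: [-0.001, 0.398, 0.918, -0.001]
contact_force: [0.5, -0.4, -1.6]
gripper_width: 0.585
```

```bash
python3 -c "
from h import *
plan([0.5075,0.247,0.227],43)
o=get_obs();print(o['torque'])
w=read_camera('wrist');s=read_camera('scene');s2=s['pixels'][165:245,325:395]
cv2.imwrite('pics/z10s.png',cv2.resize(np.clip(s2*1.7,0,255).astype('uint8'),None,fx=7,fy=7,interpolation=cv2.INTER_CUBIC)[:,:,::-1])
cv2.imwrite('pics/z10w.png',cv2.resize(np.clip(w['pixels'][115:345,175:360]*1.6,0,255).astype('uint8'),None,fx=2.6,fy=2.6,interpolation=cv2.INTER_CUBIC)[:,:,::-1])
"
```

```text
p [0.5056 0.2475 0.2433] yawy 43.14 zaxis [-0.0023 -0.001  -1.    ] t 9.22 q [ 0.02  0.47 -0.76  1.85  0.38  0.98 -0.15] F [ 0.51 -0.45 -1.65] w 0.585
shift cm [-0.17  0.1   1.63] twist 0.0025
[-0.02901729  0.00919499  0.01193444]
```

View pics/z10s.png

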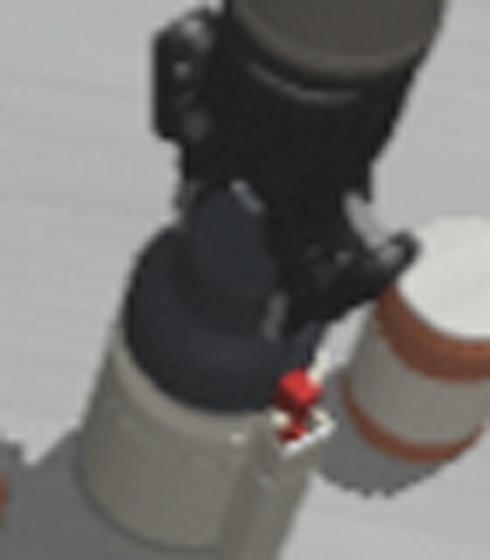

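View pics/z10w.png

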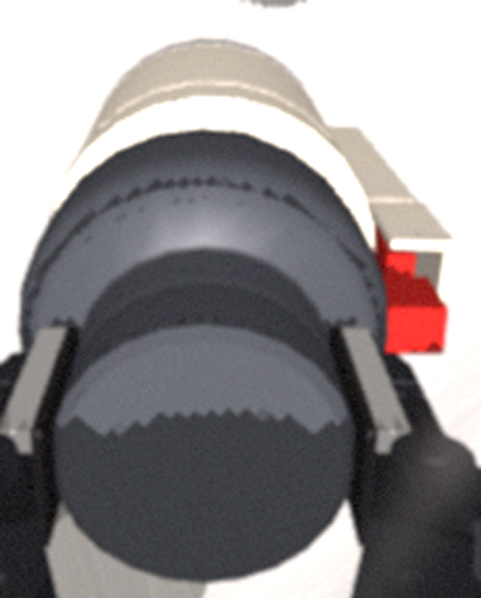

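Emit:
move_arm([
  [0, 0.1, 0],
  [0, 0.1, 0.3],
  [0, 0.1, 0.5],
  [0, 0.1, 0.5],
], gripper=[0.3, 0.3, 0.3, 0.3], twist=[0, 0, 0, 0], squeeze=110)

```text
t: 9.65
eef_pos: [0.5068, 0.2489, 0.2397]
tool_rot: [-0.0, 0.398, 0.918, 0.0]
contact_force: [-1.8, 0.8, -1.9]
gripper_width: 0.583
```

```bash
python3 -c "
from h import *
plan([0.5075,0.247,0.227],43)
o=get_obs();print(o['torque'])
w=read_camera('wrist')
cv2.imwrite('pics/z11w.png',cv2.resize(np.clip(w['pixels'][115:345,175:360]*1.6,0,255).astype('uint8'),None,fx=2.6,fy=2.6,interpolation=cv2.INTER_CUBIC)[:,:,::-1])
"
```

```text
p [0.5068 0.2489 0.2397] yawy 43.15 zaxis [-2.e-04  4.e-04 -1.e+00] t 9.65 q [ 0.02  0.47 -0.75  1.85  0.39  0.97 -0.15] F [-1.82  0.82 -1.86] w 0.583
shift cm [-0.19 -0.08  1.27] twist 0.0025
[0.23684593 0.14818734 0.01518624]
```

View pics/z11w.png

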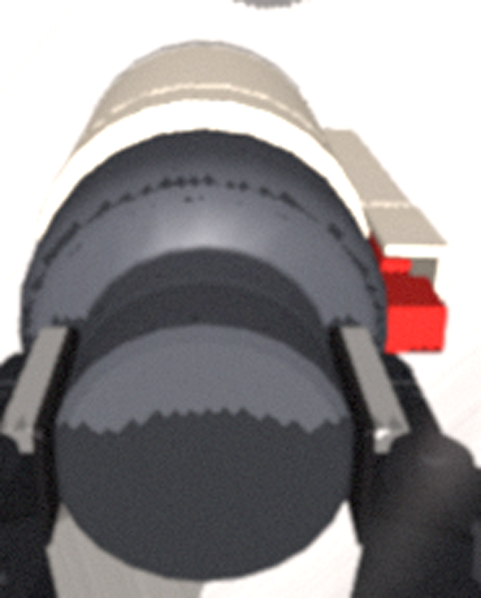

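Emit:
move_arm([
  [0.05, -0.05, 0.1],
  [0.05, -0.05, 0.3],
  [0.05, -0.05, 0.5],
  [0.05, -0.05, 0.5],
], gripper=[0.3, 0.3, 0.3, 0.3], twist=[0, 0, 0, 0])

```text
t: 10.03
eef_pos: [0.5065, 0.2495, 0.236]
tool_rot: [0.0, 0.398, 0.918, 0.001]
contact_force: [-1.4, 0.3, 6.1]
gripper_width: 0.587
```

```bash
python3 -c "
from h import *
plan([0.5075,0.247,0.227],43)
o=get_obs();print(o['torque'])
w=read_camera('wrist');s=read_camera('scene');s2=s['pixels'][165:245,325:395]
cv2.imwrite('pics/z12s.png',cv2.resize(np.clip(s2*1.7,0,255).astype('uint8'),None,fx=7,fy=7,interpolation=cv2.INTER_CUBIC)[:,:,::-1])
cv2.imwrite('pics/z12w.png',cv2.resize(np.clip(w['pixels'][115:345,175:360]*1.6,0,255).astype('uint8'),None,fx=2.6,fy=2.6,interpolation=cv2.INTER_CUBIC)[:,:,::-1])
"
```

```text
p [0.5065 0.2495 0.236 ] yawy 43.15 zaxis [ 0.0015  0.001  -1.    ] t 10.03 q [ 0.01  0.48 -0.75  1.85  0.39  0.97 -0.16] F [-1.39  0.28  6.11] w 0.587
shift cm [-0.25 -0.1   0.9 ] twist 0.0026
[ 0.09162918  0.45488416 -0.06159854]
```

View pics/z12w.png

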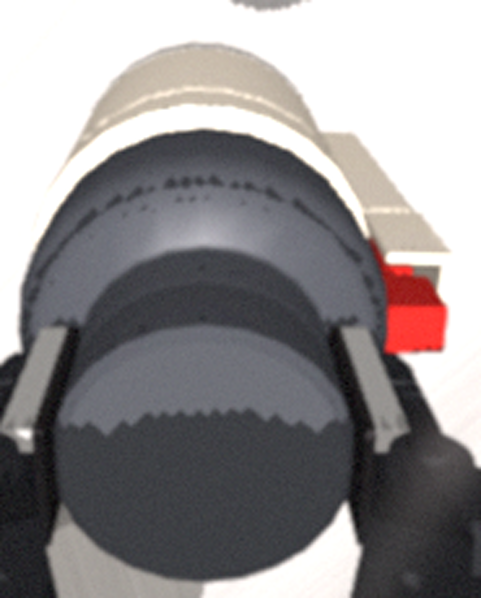

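View pics/z12s.png

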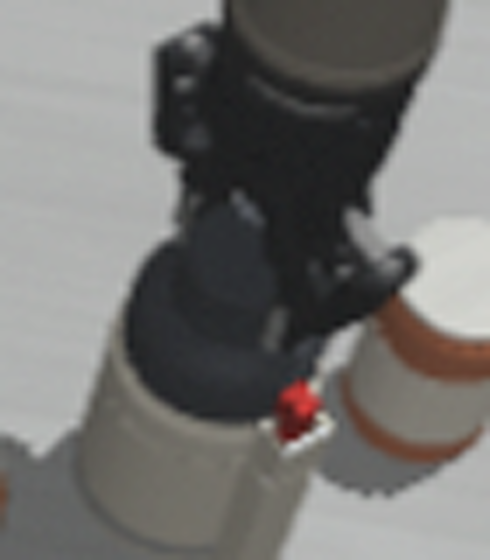

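Emit:
move_arm([
  [0.03, -0.08, 0.1],
  [0.03, -0.08, 0.2],
  [0.03, -0.08, 0.3],
  [0.03, -0.08, 0.3],
], gripper=[0.3, 0.3, 0.3, 0.3], twist=[0, 0, 0, 0], squeeze=120)

```text
t: 10.47
eef_pos: [0.5059, 0.2492, 0.2329]
tool_rot: [0.001, 0.398, 0.918, 0.001]
contact_force: [0.1, 2.0, 1.1]
gripper_width: 0.583
```

```bash
python3 -c "
from h import *
plan([0.5075,0.247,0.227],43)
o=get_obs();print(o['torque'])
"
```

```text
p [0.5059 0.2492 0.2329] yawy 43.15 zaxis [ 0.0021  0.0016 -1.    ] t 10.47 q [ 0.01  0.48 -0.75  1.86  0.39  0.96 -0.16] F [0.14 2.05 1.15] w 0.583
shift cm [-0.27 -0.04  0.59] twist 0.0026
[ 0.54458376 -0.01260561 -0.047355  ]
```

Emit:
move_arm([
  [0, 0, 0.1],
  [0, 0, 0.2],
  [0, 0, 0.3],
  [0, 0, 0.3],
], gripper=[0.3, 0.3, 0.3, 0.3], twist=[0, 0, 0, 0])

```text
t: 10.8
eef_pos: [0.5056, 0.2488, 0.2288]
tool_rot: [0.0, 0.397, 0.918, 0.0]
contact_force: [0.4, 2.4, 0.7]
gripper_width: 0.581
```

```bash
python3 -c "
from h import *
plan([0.5075,0.247,0.227],43)
o=get_obs();print(o['torque'])
w=read_camera('wrist');s=read_camera('scene');s2=s['pixels'][165:245,325:395]
cv2.imwrite('pics/z13s.png',cv2.resize(np.clip(s2*1.7,0,255).astype('uint8'),None,fx=7,fy=7,interpolation=cv2.INTER_CUBIC)[:,:,::-1])
cv2.imwrite('pics/z13w.png',cv2.resize(np.clip(w['pixels'][115:345,175:360]*1.6,0,255).astype('uint8'),None,fx=2.6,fy=2.6,interpolation=cv2.INTER_CUBIC)[:,:,::-1])
"
```

```text
p [0.5056 0.2488 0.2288] yawy 43.17 zaxis [ 4.e-04  8.e-04 -1.e+00] t 10.8 q [ 0.01  0.48 -0.75  1.86  0.4   0.95 -0.16] F [0.37 2.43 0.74] w 0.581
shift cm [-0.26  0.02  0.18] twist 0.0029
[ 0.83699127 -0.3451246   0.08100875]
```

View pics/z13w.png

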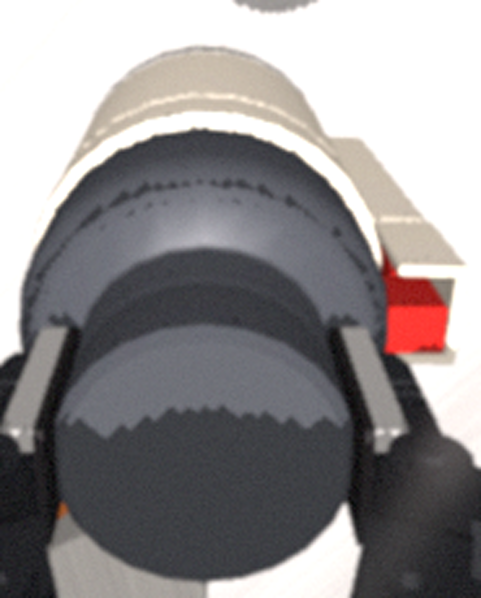

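View pics/z13s.png

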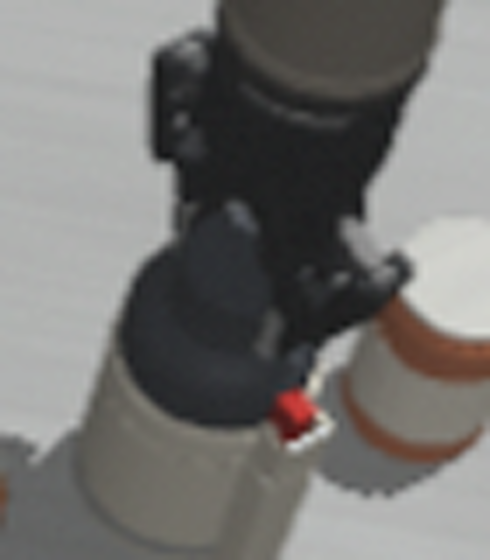

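Emit:
move_arm([
  [0.05, 0.05, 0.1],
  [0.05, 0.05, 0.2],
  [0.05, 0.05, 0.3],
  [0.05, 0.05, 0.3],
], gripper=[0.3, 0.3, 0.3, 0.3], twist=[-0.02, -0.02, -0.02, -0.02])

```text
t: 11.23
eef_pos: [0.5058, 0.249, 0.2273]
tool_rot: [0.001, 0.388, 0.922, -0.0]
contact_force: [-1.9, -0.9, 13.6]
gripper_width: 0.58
```

```bash
python3 -c "
from h import *
plan([0.5075,0.247,0.227],43)
o=get_obs();print(o['torque'])
"
```

```text
p [0.5058 0.249  0.2273] yawy 44.32 zaxis [ 0.0013 -0.0011 -1.    ] t 11.23 q [ 0.01  0.49 -0.75  1.86  0.4   0.95 -0.15] F [-1.91 -0.9  13.63] w 0.58
shift cm [-0.26 -0.02  0.03] twist 0.023
[-0.13267833  0.37684516  0.1921651 ]
```

Emit:
move_arm([
  [0, 0, 0.1],
  [0, 0, 0.15],
  [0, 0, 0.2],
  [0, 0, 0.2],
], gripper=[0.3, 0.3, 0.3, 0.3], twist=[0, 0, 0, 0])

```text
t: 11.57
eef_pos: [0.5058, 0.2491, 0.2272]
tool_rot: [0.001, 0.388, 0.922, -0.001]
contact_force: [-7.2, -6.1, 30.3]
gripper_width: 0.58
```

```bash
python3 -c "
from h import *
import pickle
plan([0.5075,0.247,0.227],43)
o=get_obs();print(o['torque'])
w=read_camera('wrist');s=read_camera('scene');s2=s['pixels'][185:240,335:395];pickle.dump((w,s),open('p14.pkl','wb'))
cv2.imwrite('pics/z14s.png',cv2.resize(np.clip(s2*1.7,0,255).astype('uint8'),None,fx=10,fy=10,interpolation=cv2.INTER_CUBIC)[:,:,::-1])
cv2.imwrite('pics/z14w.png',cv2.resize(np.clip(w['pixels'][150:270,260:370]*1.3,0,255).astype('uint8'),None,fx=5,fy=5,interpolation=cv2.INTER_CUBIC)[:,:,::-1])
"
```

```text
p [0.5058 0.2491 0.2272] yawy 44.31 zaxis [ 0.0023 -0.0022 -1.    ] t 11.57 q [ 0.01  0.49 -0.75  1.86  0.41  0.95 -0.15] F [-7.17 -6.12 30.28] w 0.58
shift cm [-0.27 -0.03  0.02] twist 0.0229
[-1.06245708  1.5844373   0.1618988 ]
```

View pics/z14w.png

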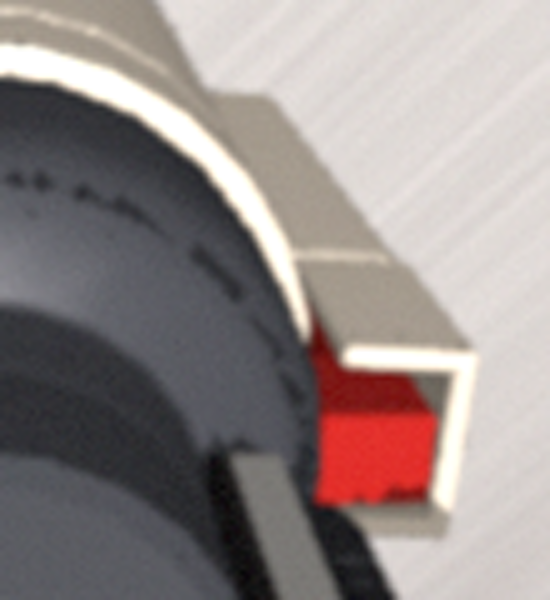

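View pics/z14s.png

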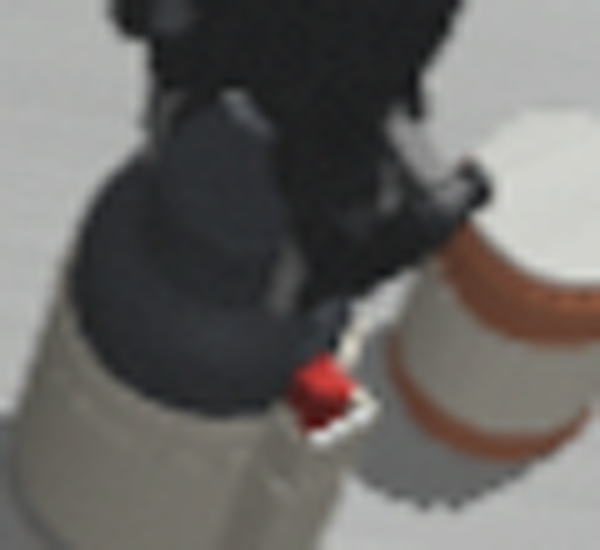

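Emit:
move_arm([
  [0, -0.05, 0],
  [0, -0.1, 0],
  [0, -0.1, 0],
], gripper=[0.3, 0.3, 0.3], twist=[0, 0, 0])

```text
t: 11.92
eef_pos: [0.5057, 0.2489, 0.2273]
tool_rot: [0.002, 0.388, 0.922, 0.0]
contact_force: [-3.5, -2.6, 26.9]
gripper_width: 0.584
```

```bash
python3 -c "
from h import *
plan([0.5075,0.247,0.227],43)
o=get_obs();print(o['torque'])
"
```

```text
p [0.5057 0.2489 0.2273] yawy 44.31 zaxis [ 3.7e-03 -5.0e-04 -1.0e+00] t 11.92 q [ 0.01  0.49 -0.75  1.86  0.41  0.95 -0.15] F [-3.46 -2.61 26.91] w 0.584
shift cm [-0.27 -0.    0.03] twist 0.0228
[-0.77758914  1.2350897   0.22367695]
```

Emit:
move_arm([
  [0, 0, 0],
  [0, 0, 0],
  [0, 0, 0],
], gripper=[0.3, 0.3, 0.3], twist=[0, 0, 0], squeeze=20)

```text
t: 12.17
eef_pos: [0.5057, 0.249, 0.2272]
tool_rot: [0.002, 0.388, 0.922, 0.0]
contact_force: [-4.6, -2.7, 26.1]
gripper_width: 0.579
```

```bash
python3 -c "
from h import *
plan([0.5075,0.247,0.227],43)
o=get_obs();print(o['torque'])
"
```

```text
p [0.5057 0.249  0.2272] yawy 44.31 zaxis [ 3.6e-03 -6.0e-04 -1.0e+00] t 12.17 q [ 0.01  0.49 -0.75  1.86  0.41  0.95 -0.15] F [-4.61 -2.7  26.15] w 0.579
shift cm [-0.27 -0.01  0.03] twist 0.0229
[-0.79660444  1.22880806  0.19181397]
```

```bash
python3 -c "
from h import *
import pickle
w=read_camera('wrist');pickle.dump(w,open('w15.pkl','wb'))
a=pickle.load(open('p9wrist.pkl','rb'))['pixels'];b=w['pixels']
for n,(u,v,W,H) in {'w9':(0,0,0,0)}.items(): pass
def red(p):
  p=p.astype(int);m=(p[...,0]>110)&(p[...,1]<70)&(p[...,2]<70);m2=np.zeros_like(m);m2[215:262,318:356]=m[215:262,318:356];return m2
for nm,p in(('w9',a),('now',b)):
  m=red(p);ys,xs=np.nonzero(m);print(nm,m.sum(),xs.min(),xs.max(),ys.min(),ys.max(),xs.mean().round(2),ys.mean().round(2))
f=lambda p:cv2.resize(np.clip(p[200:275,300:370]*1.5,0,255).astype('uint8'),None,fx=5.7,fy=7,interpolation=cv2.INTER_NEAREST)[:,:,::-1]
cv2.imwrite('pics/cmp.png',np.hstack([f(a),f(b)]))
# translation of neck/bell
ga=cv2.cvtColor(a,cv2.COLOR_RGB2GRAY).astype(np.float32);gb=cv2.cvtColor(b,cv2.COLOR_RGB2GRAY).astype(np.float32)
for nm,(y0,y1,x0,x1) in {'neckbottom':(290,345,205,300),'necktopL':(235,290,190,250)}.items():
  print(nm,cv2.phaseCorrelate(ga[y0:y1,x0:x1],gb[y0:y1,x0:x1],cv2.createHanningWindow((x1-x0,y1-y0),cv2.CV_32F)))
"
```

```text
w9 399 323 346 232 250 334.33 240.61
now 398 323 346 232 250 334.28 240.34
neckbottom ((0.1127711663050448, -0.1157047869797303), 0.9519396815035078)
necktopL ((-0.0684080901277504, 0.3492329463416972), 0.6846184243096246)
```

View pics/cmp.png

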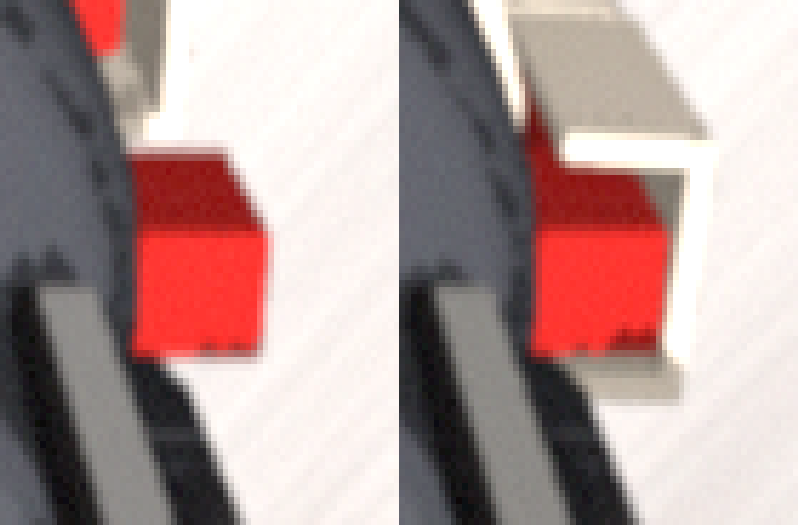

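The lid hasn't shifted in the grip, but the moments show the push bearing only on the back rim, away from the lug. I'll regrip lower so the fingertips sit on the bell on both sides and press the lug side directly.

Emit:
move_arm([
  [0, 0, -0.2],
  [0, 0, -0.2],
  [0, 0, -0.2],
  [0, 0, -0.2],
], gripper=[0.72, 0.72, 0.72, 0.72], twist=[0, 0, 0, 0], squeeze=60)

```text
t: 12.55
eef_pos: [0.5044, 0.2476, 0.2251]
tool_rot: [-0.0, 0.389, 0.921, -0.001]
contact_force: [-0.4, -0.3, -0.1]
gripper_width: 0.722
```

```bash
python3 -c "
from h import *
plan([0.5075,0.247,0.227],43)
o=get_obs();print(o['torque'])
w=read_camera('wrist')
cv2.imwrite('pics/z16w.png',cv2.resize(np.clip(w['pixels'][150:350,170:370]*1.4,0,255).astype('uint8'),None,fx=2.9,fy=2.9,interpolation=cv2.INTER_CUBIC)[:,:,::-1])
"
```

```text
p [0.5044 0.2476 0.2251] yawy 44.27 zaxis [-0.0016 -0.0014 -1.    ] t 12.55 q [ 0.01  0.49 -0.75  1.86  0.4   0.95 -0.15] F [-0.39 -0.32 -0.09] w 0.722
shift cm [-0.26  0.19 -0.19] twist 0.0222
[-0.02789555  0.04160299  0.01256955]
```

View pics/z16w.png

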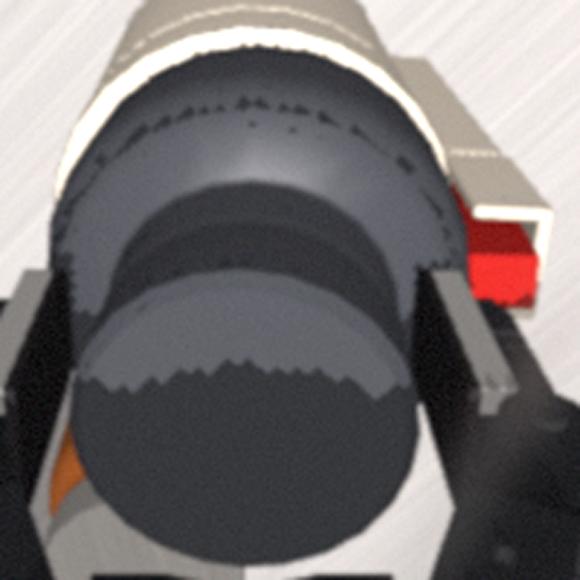

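Emit:
move_arm([
  [0, 0.1, 0.2],
  [0, 0.1, 0.4],
  [0, 0.1, 0.5],
  [0, 0.1, 0.5],
], gripper=[0.72, 0.72, 0.72, 0.72], twist=[0, 0, 0, 0])

```text
t: 12.93
eef_pos: [0.5057, 0.2493, 0.2209]
tool_rot: [0.0, 0.388, 0.922, 0.0]
contact_force: [-0.3, -0.3, 4.2]
gripper_width: 0.722
```

```bash
python3 -c "
from h import *
plan([0.5075,0.247,0.227],43)
o=get_obs();print(o['torque'])
"
```

```text
p [0.5057 0.2493 0.2209] yawy 44.29 zaxis [ 4.e-04  3.e-04 -1.e+00] t 12.93 q [ 0.01  0.5  -0.75  1.86  0.41  0.94 -0.15] F [-0.28 -0.29  4.2 ] w 0.722
shift cm [-0.29 -0.03 -0.61] twist 0.0226
[ 0.01742219 -0.08657571 -0.0316569 ]
```

Emit:
move_arm([
  [0, 0, 0],
  [0, 0, 0],
  [0, 0, 0.05],
  [0, 0, 0.1],
  [0, 0, 0.1],
], gripper=[0.3, 0.3, 0.3, 0.3, 0.3], twist=[0, 0, 0, 0, 0], squeeze=25)

```text
t: 13.35
eef_pos: [0.5058, 0.2495, 0.2219]
tool_rot: [0.001, 0.388, 0.921, 0.0]
contact_force: [-4.1, -3.2, 17.9]
gripper_width: 0.602
```

```bash
python3 -c "
from h import *
plan([0.5075,0.247,0.227],43)
o=get_obs();print(o['torque'])
"
```

```text
p [0.5058 0.2495 0.2219] yawy 44.28 zaxis [ 1.6e-03 -4.0e-04 -1.0e+00] t 13.35 q [ 0.01  0.49 -0.75  1.86  0.41  0.94 -0.15] F [-4.13 -3.24 17.87] w 0.602
shift cm [-0.3  -0.05 -0.51] twist 0.0224
[-0.71943399  0.89219926  0.01661151]
```

Emit:
move_arm([
  [0, -0.05, 0],
  [0, -0.1, 0],
  [0, -0.1, 0],
  [0, -0.1, 0],
], gripper=[0.3, 0.3, 0.3, 0.3], twist=[0, 0, 0, 0], squeeze=80)

```text
t: 13.68
eef_pos: [0.5057, 0.2494, 0.2222]
tool_rot: [0.001, 0.388, 0.921, 0.001]
contact_force: [-1.8, -1.2, 16.2]
gripper_width: 0.597
```

```bash
python3 -c "
from h import *
plan([0.5075,0.247,0.227],43)
o=get_obs();print(o['torque'])
w=read_camera('wrist');import pickle;pickle.dump(w,open('w17.pkl','wb'))
cv2.imwrite('pics/z17w.png',cv2.resize(np.clip(w['pixels'][150:350,170:370]*1.4,0,255).astype('uint8'),None,fx=2.9,fy=2.9,interpolation=cv2.INTER_CUBIC)[:,:,::-1])
"
```

```text
p [0.5057 0.2494 0.2222] yawy 44.28 zaxis [ 0.0031  0.0012 -1.    ] t 13.68 q [ 0.01  0.49 -0.75  1.87  0.41  0.94 -0.15] F [-1.75 -1.19 16.2 ] w 0.597
shift cm [-0.3  -0.04 -0.48] twist 0.0224
[-0.4143432   0.52514003 -0.04347348]
```

View pics/z17w.png

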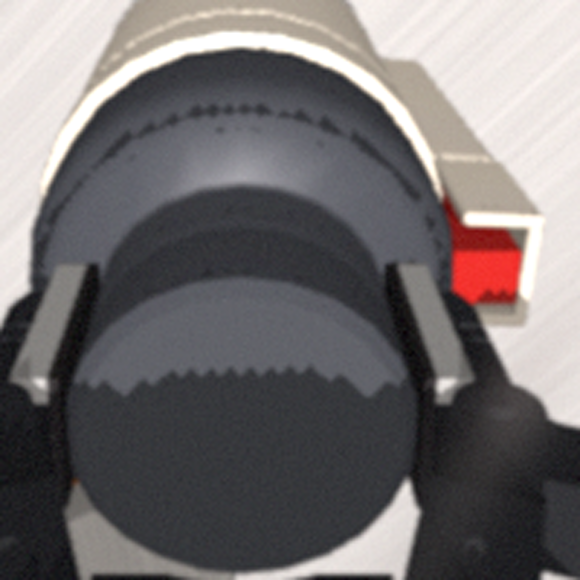

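Emit:
move_arm([
  [0, 0, 0],
  [0, 0, 0.05],
  [0, 0, 0.1],
  [0, 0, 0.1],
], gripper=[0.3, 0.3, 0.3, 0.3], twist=[0, 0, 0, 0], squeeze=120)

```text
t: 14.07
eef_pos: [0.5057, 0.2495, 0.2223]
tool_rot: [0.002, 0.388, 0.921, 0.001]
contact_force: [-3.3, -2.6, 26.2]
gripper_width: 0.583
```

```bash
python3 -c "
from h import *
plan([0.5075,0.247,0.227],43)
o=get_obs();print(o['torque'])
"
```

```text
p [0.5057 0.2495 0.2223] yawy 44.28 zaxis [ 3.6e-03  5.0e-04 -1.0e+00] t 14.07 q [ 0.01  0.49 -0.75  1.87  0.41  0.94 -0.15] F [-3.3  -2.58 26.22] w 0.583
shift cm [-0.3  -0.04 -0.47] twist 0.0224
[-1.09056165  1.39711408 -0.03460085]
```

```bash
python3 -c "
from h import *
import pickle
w=read_camera('wrist');pickle.dump(w,open('w18.pkl','wb'))
plan([0,0,0],0);print(get_obs()['torque'])
im={'w5':cv2.imread('pics/w5.png')[:,:,::-1],'w6':cv2.imread('pics/w6.png')[:,:,::-1],'w8':pickle.load(open('w8.pkl','rb'))['pixels'],'w9':pickle.load(open('p9wrist.pkl','rb'))['pixels'],'w14':pickle.load(open('p14.pkl','rb'))[0]['pixels'],'w15':pickle.load(open('w15.pkl','rb'))['pixels'],'w17':pickle.load(open('w17.pkl','rb'))['pixels'],'w18':w['pixels']}
for n,p in im.items():
  q=p.astype(int);m=(q[...,0]>100)&(q[...,1]<75)&(q[...,2]<75)&(q[...,0]>2.2*q[...,1]);z=np.zeros_like(m);z[205:270,315:360]=m[205:270,315:360]
  # bright top face
  k,l,st,c=cv2.connectedComponentsWithStats(z.astype('uint8'));
  if k<2: print(n,'none');continue
  i=1+st[1:,4].argmax();b=(l==i)
  R=q[...,0];thr=0.75*np.percentile(R[b],90);bt=b&(R>thr);ys,xs=np.nonzero(bt)
  print(n,st[i],'top face',bt.sum(),xs.min(),xs.max(),ys.min(),ys.max(),xs.mean().round(2),ys.mean().round(2))
f=lambda p:cv2.resize(np.clip(p[150:350,170:370]*1.5,0,255).astype('uint8'),None,fx=2,fy=2.9,interpolation=cv2.INTER_CUBIC)[:,:,::-1]
cv2.imwrite('pics/cmp2.png',np.hstack([f(im['w15']),f(im['w18'])]))
"
```

```text
p [0.5057 0.2495 0.2223] yawy 44.28 zaxis [ 3.5e-03  5.0e-04 -1.0e+00] t 14.12 q [ 0.01  0.49 -0.75  1.87  0.41  0.94 -0.15] F [-3.76 -2.78 25.61] w 0.582
shift cm [ 17.49 -53.69  22.04] twist 0.7729
[-1.03884267  1.35350013  0.01310347]
w5 [324 222  23  29 591] top face 567 324 346 223 250 334.24 237.16
w6 [324 230  23  21 391] top face 391 324 346 230 250 334.79 240.36
w8 [323 223  24  28 543] top face 355 324 346 233 250 334.38 240.76
w9 [323 230  24  21 418] top face 369 324 346 233 250 334.6 241.01
w14 [323 231  24  20 418] top face 361 324 346 233 250 334.5 240.69
w15 [323 231  24  20 414] top face 359 324 346 233 250 334.36 240.59
w17 [326 235  24  20 398] top face 338 326 349 236 253 337.1 243.54
w18 [326 235  23  20 395] top face 344 326 348 236 253 336.78 243.38
```

View pics/cmp2.png

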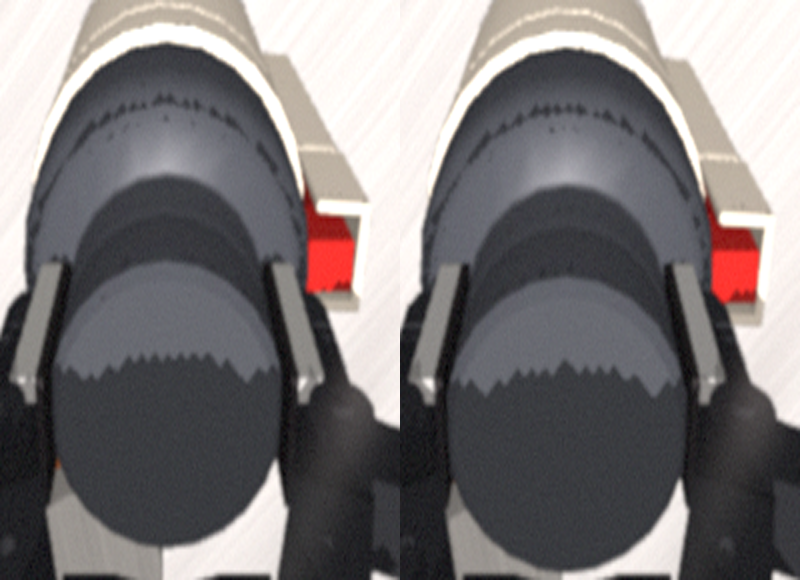

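Emit:
move_arm([
  [0, 0.05, 0],
  [0, 0.1, 0],
  [0, 0.1, 0],
  [0, 0.1, 0],
  [0, 0.1, 0],
], gripper=[0.3, 0.3, 0.3, 0.3, 0.3], twist=[0, 0, 0, 0, 0])

```text
t: 14.53
eef_pos: [0.5058, 0.2496, 0.2222]
tool_rot: [0.001, 0.389, 0.921, 0.0]
contact_force: [-6.9, -6.4, 29.0]
gripper_width: 0.582
```

```bash
python3 -c "
from h import *
plan([0.5075,0.247,0.227],43);print(get_obs()['torque'])
w=read_camera('wrist');s=read_camera('scene');t=read_camera('top')
cv2.imwrite('pics/s19.png',s['pixels'][:,:,::-1]);cv2.imwrite('pics/t19.png',t['pixels'][:,:,::-1])
cv2.imwrite('pics/z19w.png',cv2.resize(np.clip(w['pixels'][150:350,170:370]*1.4,0,255).astype('uint8'),None,fx=2.9,fy=2.9,interpolation=cv2.INTER_CUBIC)[:,:,::-1])
s2=s['pixels'][185:240,335:395]
cv2.imwrite('pics/z19s.png',cv2.resize(np.clip(s2*1.7,0,255).astype('uint8'),None,fx=10,fy=10,interpolation=cv2.INTER_CUBIC)[:,:,::-1])
for c in ('scene','top','wrist'):
  for q in ('grinder_lid','lid_lug','lid_neck'):
    print(c,q,[(np.round(d['centre'],3).tolist(),round(d['p'],2)) for d in spot_point(q,c)][:3])
"
```

```text
p [0.5058 0.2496 0.2222] yawy 44.27 zaxis [ 0.0024 -0.001  -1.    ] t 14.53 q [ 0.01  0.49 -0.75  1.86  0.41  0.94 -0.15] F [-6.87 -6.42 29.  ] w 0.582
shift cm [-0.31 -0.06 -0.47] twist 0.0223
[-1.32491962  1.79073821  0.04443151]
scene grinder_lid [([0.51, 0.244, 0.12], 0.65), ([0.247, -0.249, 0.001], 0.61)]
scene lid_lug [([0.215, -0.204, 0.001], 0.74), ([0.541, 0.287, 0.116], 0.73)]
scene lid_neck [([0.506, 0.249, 0.176], 0.9), ([0.245, -0.242, 0.058], 0.68)]
top grinder_lid [([0.509, 0.246, 0.116], 0.89), ([0.243, -0.244, 0.0], 0.58)]
top lid_lug [([0.542, 0.284, 0.118], 0.64), ([0.215, -0.207, -0.002], 0.62)]
top lid_neck [([0.503, 0.25, 0.177], 0.91), ([0.239, -0.242, 0.055], 0.81)]
wrist grinder_lid [([0.506, 0.249, 0.12], 0.78)]
wrist lid_lug [([0.542, 0.283, 0.12], 0.92)]
wrist lid_neck [([0.505, 0.248, 0.171], 0.68), ([0.504, 0.245, 0.118], 0.34)]
```

View pics/z19w.png

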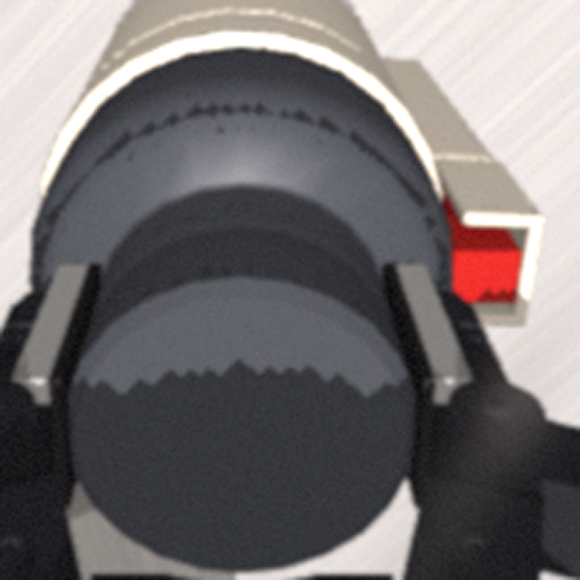

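View pics/s19.png

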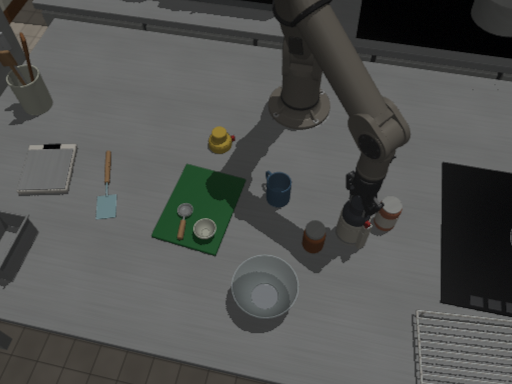

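View pics/z19s.png

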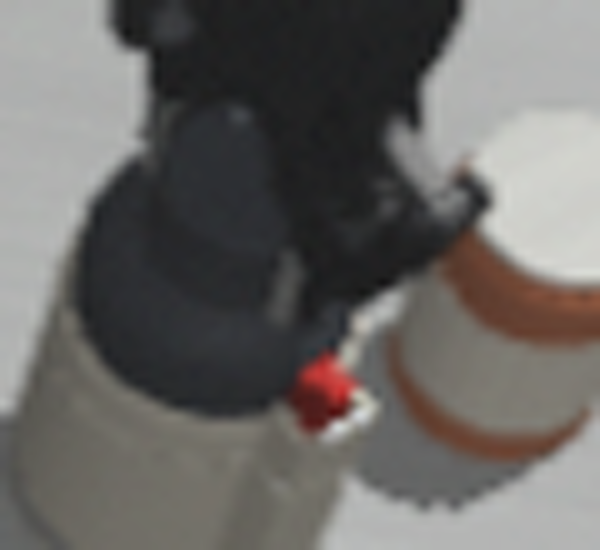

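Emit:
move_arm([
  [0, 0, 0],
  [0, 0, 0],
  [0, 0, 0],
  [0, 0, 0],
], gripper=[0.3, 0.3, 0.3, 0.3], twist=[0, 0, 0, 0], squeeze=40)

```text
t: 15.47
eef_pos: [0.5058, 0.2496, 0.2222]
tool_rot: [0.001, 0.389, 0.921, 0.0]
contact_force: [-6.4, -5.8, 28.5]
gripper_width: 0.588
```

```bash
python3 -c "
from h import *
plan([0.5075,0.247,0.227],43);print(get_obs()['torque'])
"
```

```text
p [0.5058 0.2496 0.2222] yawy 44.27 zaxis [ 0.0024 -0.001  -1.    ] t 15.47 q [ 0.01  0.49 -0.75  1.86  0.41  0.94 -0.15] F [-6.38 -5.83 28.49] w 0.588
shift cm [-0.31 -0.06 -0.47] twist 0.0222
[-1.35123825  1.69892738  0.02475627]
```

```bash
python3 -c "
from h import *
import pickle
w=read_camera('wrist');o=get_obs();Rt=rot(o);p=np.array(o['eef_pos'])
P=lambda v:proj(w,p+Rt@np.array(v))
for nm,v in {'lugtop':(0,.050,.087),'necktop':(0,0,.039)}.items():
  v=np.array(v);print(nm,P(v).round(2))
  for d in (.0045,.005,.0055): print('  up',d,(P(v-[0,0,d])-P(v)).round(2))
v=np.array([0,.05,.087])
print('lug +1mm up',(P(v-[0,0,.001])-P(v)).round(2),'x+1mm',(P(v+[.001,0,0])-P(v)).round(2),'y+1mm',(P(v+[0,.001,0])-P(v)).round(2))
v=np.array([0,0,.039])
print('neck +1mm up',(P(v-[0,0,.001])-P(v)).round(2),'x+1mm',(P(v+[.001,0,0])-P(v)).round(2))
"
```

```text
lugtop [337.79 238.34]
  up 0.0045 [2.13 3.69]
  up 0.005 [2.37 4.12]
  up 0.0055 [2.62 4.54]
necktop [251.59 290.38]
  up 0.0045 [-0.04  6.81]
  up 0.005 [-0.04  7.6 ]
  up 0.0055 [-0.04  8.39]
lug +1mm up [0.46 0.81] x+1mm [ 0.16 -1.55] y+1mm [ 1.72 -0.  ]
neck +1mm up [-0.01  1.48] x+1mm [-0.   -1.96]
```

Emit:
move_arm([
  [0, 0, 0],
  [0, 0, 0],
  [0, 0, 0],
  [0, 0, 0],
  [0, 0, 0],
], gripper=[0.3, 0.3, 0.3, 0.3, 0.3], twist=[0, 0, 0, 0, 0], squeeze=80)

```text
t: 15.93
eef_pos: [0.5058, 0.2496, 0.2222]
tool_rot: [0.001, 0.389, 0.921, 0.0]
contact_force: [-6.8, -6.4, 28.2]
gripper_width: 0.584
```

```bash
python3 -c "
from h import *
plan([0.5075,0.247,0.227],43);print(get_obs()['torque']); print(hand_in())
"
```

```text
p [0.5058 0.2496 0.2222] yawy 44.28 zaxis [ 0.0024 -0.001  -1.    ] t 15.93 q [ 0.01  0.49 -0.75  1.86  0.41  0.94 -0.15] F [-6.83 -6.39 28.19] w 0.584
shift cm [-0.31 -0.06 -0.47] twist 0.0223
[-1.33825883  1.82877402  0.02984406]
the job is handed in; nothing more can be done
None
```

The dark lid is on the grinder with its lug in the spine slot. It snapped home, and the arm is still gripping it and pressing down with about 28 N. I handed the job in at about 16 s; I had no direct reading of the switch, so "fully down" is inferred.

**Regrip:** after the first press I opened the gripper briefly and regripped about 5 mm lower. The lid stayed snapped on, and I pressed down again. The most I measured while pressing was about 30 N.

**What the last checks showed:**
- **Lid height:** all three cameras put the lid's origin at 0.116–0.120 m, against 0.118 m for home. The lug's underside was at the same level.
- **Lug:** in the wrist picture it sits between the slot walls. It is no higher relative to the gripper than when the lid lay flat on the board.
- **Hard stop:** the height stopped changing as the push rose from 13.6 N to 30 N, which fits the lid resting on the shoulder.
- **Other items:** in the last overall picture nothing else on the counter looks moved. I checked that by eye only.

**What disagreed:** the measured moment puts the push towards the rim opposite the lug, and regripping lower did not change that. The tool was tilted only 0.001–0.003 rad, so the lug side could be up by a few tenths of a millimetre at most. There is also a steady sideways force of about 9 N between the lid and the collar.

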